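# Stack the lunch carrier and hold its lid down for clipping

## Task

Pack up the lunch carrier: stack the green-lidded box squarely on the box that already stands in the carrier, then the box with the steel press lid squarely on top of that, each foot fully down in the rim below it. Then be my third hand: with the fingertips push straight down on the black pad of the steel lid with a steady 12 newtons or so, which squashes its blue seal roughly two thirds of the way but not flat, keep that push steady for a few seconds and finish while still holding it, so that I can snap the two side clips. Do not shove the carrier about, and leave the mug and the apple alone.

Things in the scene. Friction and masses are not known exactly. Their poses are not given: they have to be found in the camera images.
- carrier: Loose steel lunch carrier on the worktop, 1.2 kg: base plate 84 (x) x 150 (y) mm, origin at the centre of its underside, z up. At each end (y = +69.5 and -69.5 mm) a flat strap 24 mm wide, 3 mm thick stands up to 110 mm above the underside; the straps' inner faces are 136 mm apart. A wire clip with a blue tab hangs open outside each strap, out to 100 mm from the centre. The long sides (x) are open.
- carrier_seat (a point): Middle of the floor of the socket in the carrier base, 6 mm above its underside, where the foot of box_low rests; axes as the carrier. Overhead behind the carrier hangs a wall cabinet (from x = 0.58 m on, y = 0.16 to 0.52 m, underside 0.58 m above the worktop): keep the arm clear of it.
- box_low: Closed lunch box, already in the carrier's socket at the start (its underside 6 mm above the carrier's underside, its axes along the carrier's, give or take half a turn). Same build as box_mid.
- low_top (a point): Middle of the sunk floor in the green lid of box_low, 45 mm above the underside of box_low, where the foot of box_mid rests; the rim round it stands 4 mm higher and leaves 48 x 112 mm free; axes as box_low's, z up.
- box_mid: Loose closed lunch box, about 0.28 kg, standing on the cold hob: steel, green plastic lid, 60 (x) x 124 (y) mm, origin at the centre of its underside, z up. Straight sides from 5 to 45 mm height; grip it across its 60 mm width (x). A rim round the lid reaches 49 mm. Below is a tapered foot 5 mm high, 40 x 104 mm at the bottom, 46 x 110 mm at its root, which drops into the rim of the box below, either way round.
- mid_top (a point): Middle of the sunk floor in the green lid of box_mid, 45 mm above the underside of box_mid, where the foot of box_top rests, inside the same rim as on box_low; axes as box_mid's, z up.
- box_top: Loose lunch box, about 0.36 kg with lid, on the hob: steel, no green lid, 60 (x) x 124 (y) mm, origin at the centre of its underside, z up, same foot as box_mid. Straight steel sides from 5 to 42 mm height: grip it there, across its 60 mm width (x). Above them is a blue ribbed silicone seal (42 to 52 mm) and on that the steel press lid, 56 x 120 mm, from 52 to 63 mm, which stays on the box.
- lid_pad (a point): Middle of the round black pad (34 mm across) on top of the press lid, 64 mm above the underside of box_top when not pressed; it goes down with the lid. Axes as box_top's.
- press_lid (a joint): How far the press lid is pushed down on its seal, in m: about 0 when free, 0.010 when the seal is squashed flat (hard stop). The seal is a spring of 1800 N/m: 12 N gives 6.7 mm.
- mug: White mug with grey dots, 82 mm across, 91 mm high, behind the carrier; bystander. Origin at the centre of its underside.
- apple: Green apple, 65 mm, on the worktop behind the carrier; bystander. Origin at its underside.

How it is judged:
By the outcome, as a careful person would: the job done as asked, in the order asked, and still so for the second after the job is handed in, while the arm keeps its last pose, push and grip.
It also fails if it takes over 72 s, if anything falls off the work surface, if the arm or the gripper's body presses on something with over 40 N, if the wrist force passes 120 N, or if a joint passes its speed limit or range.

## Robot

A 7-joint arm with a two-finger parallel gripper is mounted at the origin on a cart in front of the work surface, level with it; the furniture and walls round the work are solid. World frame = base frame: x ahead of the robot, y to its left, z up, the work surface at z = 0. Lengths are in m, angles in rad, forces in N, time in s.
With the tool pointing down it reaches from about 0.35 to 0.9 m from the base axis. Payload 8.1 kg.
Tool frame: the origin (TCP) lies at the very end of the fingers, on their centre line; the grasp point (between the pads) lies 19 mm behind it; z points along the fingers, y is the direction in which the jaws open and shut (so a half turn about z gives the same grasp; the last joint's range is limited). The gripper opens to 85 mm and grips with 20 to 120 N. Pads are 22 mm wide; open, the fingers measure 114 mm over their backs; the gripper's body (76 mm by 85 mm) begins 54 mm behind the grasp point. The pads swing forward as they close: fully open they stand 13 mm farther back than shut.
Start: joints at [-1.298, 0.434, 0.025, 1.573, -0.012, 1.134, -0.075], TCP at [0.229, 0.581, 0.21] pointing down, gripper open.
Joint ranges: [-2.62, 2.62], [-0.44, 2.09], [-1.27, 1.32], [0.08, 2.57], [-1.32, 4.46], [0.12, 2], [-2.74, 2.74]. Speed limits (rad/s): [2.22, 2.22, 3.01, 3.01, 3.14, 3.14, 3.14].

## Interface

Orientations are given as a rotation vector (axis times angle).
In Python, from station import bot gives the robot as it stands.
- The arm moves only by the shell command python3 -m crank 'ROWS' [OPENING]. ROWS is JSON, a list of rows, each an object with "travel": the shift along the tool's x, y, z in units of 30 mm (1.0 is 30 mm), a list of three; "roll": the turn about the tool's z in units of 5 degrees (1.0 is 5 degrees). A call has 1 to 10 rows; each row is the pose to reach, as a shift and turn from the pose commanded when the call began, along the tool's axes at that moment; what a row does not reach only later rows make up. A row lasts 1/12 s, in which the tool goes at most 41.7 mm and 7.16 degrees, less where a joint would pass 70% of its speed; a pose out of reach is approached as far as the arm can. A call with a gripper value outside its range is refused whole. OPENING is the opening, from -1 (shut) to 1 (fully open), set as the call begins (- or left out, the last holds). The fingers move at their own pace and stop on an object; the grip force is fixed at half the most. Time passes only in rows, so rows that repeat a pose let the fingers close. It gives the time, the measured TCP pose, the force and the opening at its end, in the units of the state.
- bot.read_state(): the state, without advancing time (a new reading comes with each control period).
- bot.grab_frame(name): name is "scene" or "top" or "wrist"; returns a dict with "frame" (400x640x3 uint8, red, green, blue), "fx", "fy", "cx", "cy" (pixels), "origin" and "attitude" of the camera in the world. Camera axes: x right, y down, z forward; pixel columns grow to the right and rows downward; lengths in m; the calibration is good to about 2 mm. The wrist camera is an equidistant fisheye: a pixel r from the principal point sees the ray r / f radians off the axis. A picture is of the moment at which its call begins. There is no depth.
- bot.close_job(): hands the job in, once; it reports no verdict.
The state is a dict: "t": time; "joint_pos": joint angles; "qvel": joint speeds; "joint_efforts": joint torques, N m; "eef_pos": TCP position; "eef_rot": TCP orientation; "force": force on the tool from outside, world axes, zero at the start; "wrist_torque": the same for the moment, N m; "width": finger opening in m.
Only numpy, scipy, OpenCV 4.12 (cv2) and the standard library are available. Lean on these libraries where they do the work, as an engineer would, in place of code of your own. Each camera call takes 0.05 s, during which the arm holds its last target.

## Working session

There is one attempt and no reset: what is moved stays moved. The work goes in short steps, Python scripts to look and compute and a shell command to move; the robot and the scene stay as the last step left them, time stands still between calls to the robot, and variables do not carry over. Pictures are saved under pics/ and viewed, and the job is handed in when it is done.

```bash
ls; mkdir -p pics
python3 - <<'E'
from station import bot
import cv2
s=bot.read_state()
for k,v in s.items(): print(k,v)
for n in ["scene","top","wrist"]:
    f=bot.grab_frame(n)
    cv2.imwrite(f"pics/a_{n}.png",f["frame"][:,:,::-1])
    print(n,{k:v for k,v in f.items() if k!="frame"})
E
```

```text
pics
t 0.0
joint_pos [-1.29762829  0.4352117   0.02497919  1.57408799 -0.01161014  1.13399036
 -0.07510805]
qvel [-1.40803232e-03  4.58551800e-04 -8.40326776e-04 -3.75712377e-04
  1.12314518e-03  2.91693823e-05 -2.72871055e-04]
joint_efforts [ 1.01422676e-03 -6.70449328e+01  1.02526981e+00 -3.16212916e+01
  1.55055954e-02  1.21445622e-02 -5.64953183e-06]
eef_pos [0.2292272  0.58087538 0.20873659]
eef_rot [-5.86894329e-01 -3.08612511e+00  2.42565074e-03]
force [-1.0713255  -0.30804227  0.34192465]
wrist_torque [-0.02198641 -0.05302729 -0.03984617]
width 0.08558363278960517
scene {'fx': 396.45012380854354, 'fy': 396.45012380854354, 'cx': 318.84487227365, 'cy': 200.96658039804922, 'origin': array([-0.06493628, -0.63328411,  0.72701822]), 'attitude': array([-2.05855027,  0.85838297, -0.44303265])}
top {'fx': 493.1501685364084, 'fy': 493.1501685364084, 'cx': 321.98179846037027, 'cy': 196.0961124751663, 'origin': array([0.42250619, 0.00919013, 1.51837735]), 'attitude': array([-2.14472438,  2.19014749, -0.10985129])}
wrist {'fx': 309.70691628693146, 'fy': 309.70691628693146, 'cx': 324.2299597384168, 'cy': 202.9771721632395, 'origin': array([0.1557452 , 0.61090356, 0.37312099]), 'attitude': array([2.367901  , 1.61203153, 0.25732044])}
```

View pics/a_scene.png

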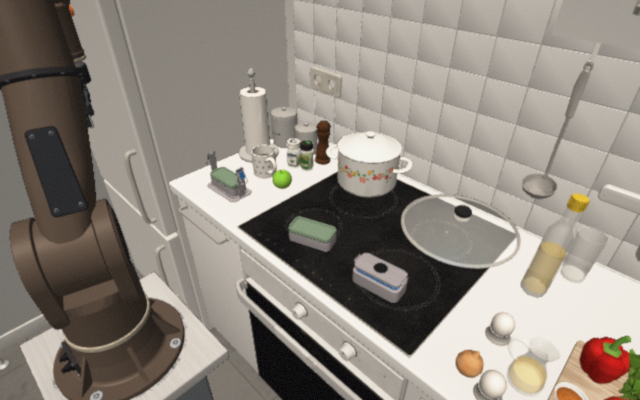

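View pics/a_top.png

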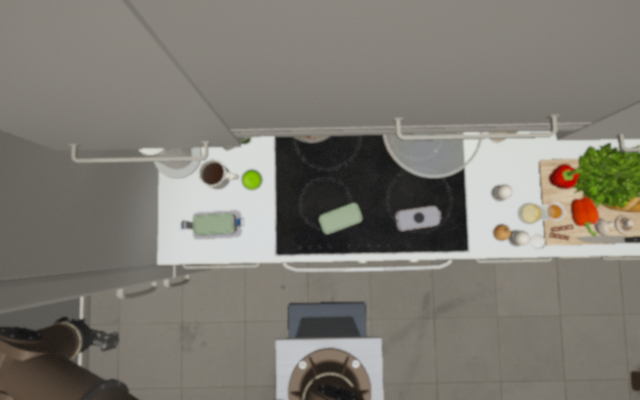

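View pics/a_wrist.png

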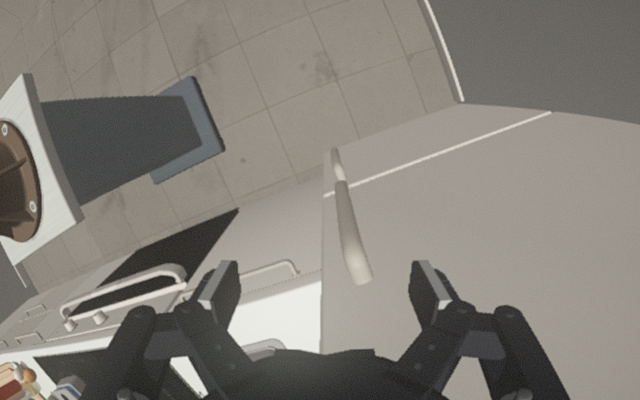

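The scene and top views show the carrier holding box_low (top px 212,224), box_mid with the green lid (341,219), box_top with the black pad (418,218), the mug (213,174) and the apple (252,180). The arm is at the left. The wrist camera sees only floor and a cupboard front. Next I measure.

```bash
cat > h.py <<'E'
import numpy as np, cv2
from scipy.spatial.transform import Rotation as R
from station import bot
def rays(f,uv,fish=False):
    uv=np.atleast_2d(np.asarray(uv,float))
    x=(uv[:,0]-f["cx"])/f["fx"]; y=(uv[:,1]-f["cy"])/f["fy"]
    if fish:
        r=np.hypot(x,y); k=np.where(r>1e-9,np.sin(r)/np.maximum(r,1e-9),1)
        d=np.c_[x*k,y*k,np.cos(r)]
    else:
        d=np.c_[x,y,np.ones_like(x)]; d/=np.linalg.norm(d,axis=1)[:,None]
    return np.asarray(f["origin"]),R.from_rotvec(f["attitude"]).apply(d)
def plane(f,uv,z,fish=False):
    o,d=rays(f,uv,fish); return o+d*((z-o[2])/d[:,2])[:,None]
def tri(*ods):
    A=np.zeros((3,3));b=np.zeros(3)
    for o,d in ods:
        P=np.eye(3)-np.outer(d,d);A+=P;b+=P@o
    p=np.linalg.solve(A,b)
    return p,[np.linalg.norm((np.eye(3)-np.outer(d,d))@(p-o)) for o,d in ods]
def project(f,P,fish=False):
    c=R.from_rotvec(f["attitude"]).inv().apply(np.atleast_2d(P)-f["origin"])
    if fish:
        rr=np.hypot(c[:,0],c[:,1]);th=np.arctan2(rr,c[:,2]);return np.c_[f["cx"]+f["fx"]*th*c[:,0]/rr,f["cy"]+f["fy"]*th*c[:,1]/rr]
    return np.c_[f["cx"]+f["fx"]*c[:,0]/c[:,2],f["cy"]+f["fy"]*c[:,1]/c[:,2]]
def blobs(mask,minA=30):
    cs,_=cv2.findContours(mask.astype(np.uint8),cv2.RETR_EXTERNAL,cv2.CHAIN_APPROX_NONE)
    return [c for c in cs if cv2.contourArea(c)>minA]
def state():
    s=bot.read_state(); Rm=R.from_rotvec(s["eef_rot"]).as_matrix()
    print("t",round(s["t"],2),"pos",s["eef_pos"].round(4),"x",Rm[:,0].round(3),"y",Rm[:,1].round(3),"z",Rm[:,2].round(4),"F",np.round(s["force"],1),"w",round(s["width"],4)); return s,Rm
E
python3 - <<'E'
from h import *
for n in ["top","scene"]:
    f=bot.grab_frame(n); im=f["frame"]
    hsv=cv2.cvtColor(im,cv2.COLOR_RGB2HSV)
    for uv in ([(341,219),(212,224),(418,218),(405,225)] if n=="top" else [(313,233),(225,178),(381,268)]): print(n,uv,hsv[uv[1],uv[0]],im[uv[1],uv[0]])
    big=cv2.resize(im[150:260,160:470] if n=="top" else im[130:320,180:440],None,fx=2.5 if n=="top" else 3,fy=2.5 if n=="top" else 3,interpolation=cv2.INTER_CUBIC)
    cv2.imwrite(f"pics/b_{n}.png",big[:,:,::-1])
    m=(hsv[:,:,0]>45)&(hsv[:,:,0]<75)&(hsv[:,:,1]>35)&(hsv[:,:,1]<140)&(hsv[:,:,2]>50)
    for c in blobs(m,80): 
        print(n,"green",cv2.minAreaRect(c),cv2.contourArea(c))
E
```

```text
top (341, 219) [ 48  39 175] [159 175 148]
top (212, 224) [ 48  41 166] [150 166 139]
top (418, 218) [150   4  58] [58 57 58]
top (405, 225) [125   9 170] [165 164 170]
top green ((213.3172607421875, 223.89312744140625), (18.262550354003906, 40.92924880981445), 86.633544921875) 638.5
top green ((340.0480041503906, 217.79452514648438), (22.82302474975586, 44.241554260253906), 69.44395446777344) 899.0
scene (313, 233) [ 47  50 157] [139 157 126]
scene (225, 178) [ 48  50 154] [136 154 124]
scene (381, 268) [60 17 30] [28 30 28]
scene green ((311.7702941894531, 228.6216278076172), (46.39204788208008, 18.527408599853516), 17.102725982666016) 720.0
scene green ((225.37939453125, 176.33233642578125), (28.301006317138672, 15.032514572143555), 32.47119140625) 310.5
```

```bash
ls pics
```

```text
a_scene.png
a_top.png
a_wrist.png
b_scene.png
b_top.png
```

View pics/b_top.png

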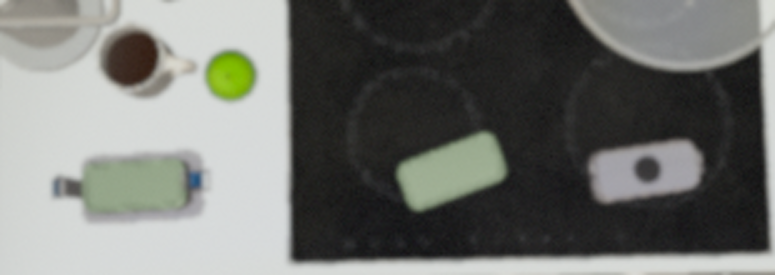

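View pics/b_scene.png

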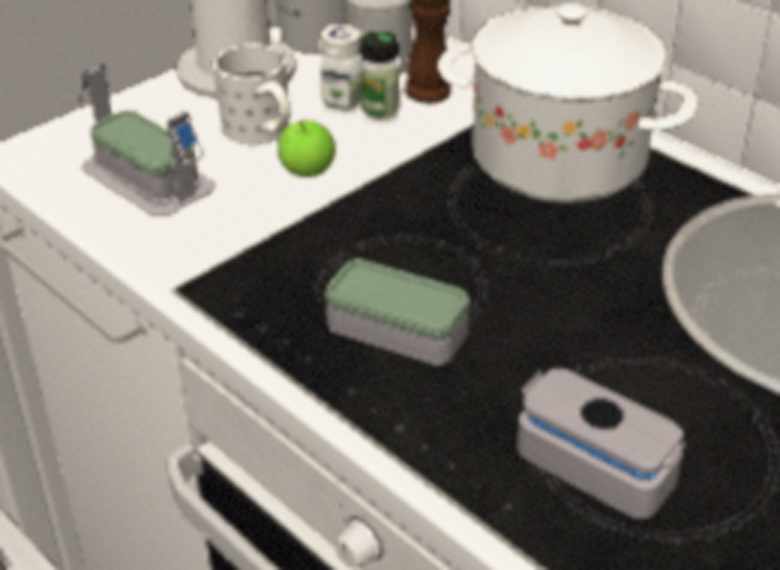

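Run:
```python
from h import *
ft=bot.grab_frame("top"); fs=bot.grab_frame("scene")
def greens(f):
    hsv=cv2.cvtColor(f["frame"],cv2.COLOR_RGB2HSV)
    m=(hsv[:,:,0]>42)&(hsv[:,:,0]<75)&(hsv[:,:,1]>30)&(hsv[:,:,1]<140)&(hsv[:,:,2]>50)
    return [c for c in blobs(m,80)]
for name,kt,ks in [("mid",1,0),("low",0,1)]:
    ct=greens(ft)[kt]; cs=greens(fs)[ks]
    mt=cv2.moments(ct); ms=cv2.moments(cs)
    ut=(mt["m10"]/mt["m00"],mt["m01"]/mt["m00"]); us=(ms["m10"]/ms["m00"],ms["m01"]/ms["m00"])
    o1,d1=rays(ft,ut);o2,d2=rays(fs,us)
    print(name,ut,us,tri((o1,d1[0]),(o2,d2[0])))
    z=0.047 if name=="mid" else 0.053
    for f,c in((ft,ct),(fs,cs)):
        P=plane(f,c.reshape(-1,2),z)[:,:2].astype(np.float32)
        (x,y),(w,h),a=cv2.minAreaRect(P*1000); print(x,y,w,h,a)
# pad
for f,win in((ft,(405,205,432,232)),(fs,(365,255,395,280))):
    x0,y0,x1,y1=win; g=cv2.cvtColor(f["frame"],cv2.COLOR_RGB2GRAY)[y0:y1,x0:x1]
    m=g<90
    for c in blobs(m,10):
        mm=cv2.moments(c);u=(x0+mm["m10"]/mm["m00"],y0+mm["m01"]/mm["m00"]);print("pad",u,cv2.contourArea(c),plane(f,u,0.064))
```

```text
mid (340.27026055705295, 218.00736747529197) (312.1639451338994, 228.74504681036356) (array([ 0.50845739, -0.04326449,  0.04285391]), [np.float64(0.0003880437070694076), np.float64(0.000388043707069315)])
508.09954833984375 -42.81322479248047 69.42416381835938 133.0343780517578 19.77895736694336
505.56964111328125 -44.343467712402344 74.03941345214844 130.21861267089844 18.22557258605957
low (213.11102959158717, 223.9476644656395) (224.76277187658067, 176.79868487607484) (array([0.49554232, 0.33951998, 0.0434936 ]), [np.float64(0.0033250044941211254), np.float64(0.0033250044941211076)])
497.82147216796875 336.1714172363281 56.069313049316406 124.72672271728516 2.1705868244171143
488.46875 324.31622314453125 63.482059478759766 133.95712280273438 1.3952348232269287
pad (421.77777777777777, 229.61111111111111) 57.0 [[ 0.46774732 -0.28117496  0.064     ]]
pad (418.58249158249157, 217.23905723905725) 49.5 [[ 0.50435821 -0.2732725   0.064     ]]
pad (413.2878787878788, 206.1969696969697) 44.0 [[ 0.53734675 -0.25896689  0.064     ]]
pad (380.28460038986356, 267.588693957115) 85.5 [[ 0.50380592 -0.27420595  0.064     ]]
pad (387.50847457627117, 258.03389830508473) 88.5 [[ 0.54129196 -0.26702576  0.064     ]]
```

```bash
cat >> h.py <<'E'
def plan(target,yaw_deg=None):
    """travel/roll in move units to reach target (TCP), tool y along yaw (mod 180)"""
    s,Rm=state()
    d=Rm.T@(np.array(target)-s["eef_pos"])/0.03
    print("travel",d.round(3),"dist mm",round(30*np.linalg.norm(d)))
    if yaw_deg is not None:
        cur=np.degrees(np.arctan2(Rm[1,1],Rm[0,1])); e=(cur-yaw_deg+90)%180-90
        print("cur yaw",cur.round(2),"roll",(e/5).round(3))
E
python3 - <<'E'
from h import *
plan([0.507,-0.043,0.23],19)
E
```

```text
t 0.35 pos [0.2294 0.5813 0.2093] x [-0.93   0.367 -0.   ] y [ 0.367  0.93  -0.   ] z [-1.e-04 -4.e-04 -1.e+00] F [0.4 0.2 0.3] w 0.0856
travel [-16.246 -15.959  -0.683] dist mm 684
cur yaw 68.46 roll 9.893
```

```bash
python3 -m crank '[{"travel":[-8,-8,-1.2],"roll":5},{"travel":[-8,-8,-1.2],"roll":5},{"travel":[-8,-8,-1.2],"roll":5},{"travel":[-8,-8,-1.2],"roll":5},{"travel":[-8,-8,-1.2],"roll":5},{"travel":[-8,-8,-1.2],"roll":5},{"travel":[-8,-8,-1.2],"roll":5},{"travel":[-8,-8,-1.2],"roll":5},{"travel":[-8,-8,-1.2],"roll":5},{"travel":[-8,-8,-1.2],"roll":5}]' 1
python3 - <<'E'
from h import *
plan([0.507,-0.043,0.23],19)
print(bot.read_state()["joint_pos"])
E
```

```text
t: 1.18
eef_pos: [0.3662, 0.267, 0.2463]
eef_rot: [1.249, 2.882, 0.002]
force: [-0.6, 0.6, -0.5]
width: 0.0855
t 1.18 pos [0.3662 0.267  0.2463] x [-0.684  0.73  -0.   ] y [0.73  0.684 0.001] z [ 1.2e-03  7.0e-04 -1.0e+00] F [-0.6  0.6 -0.5] w 0.0855
travel [-10.752  -3.639   0.541] dist mm 341
cur yaw 43.12 roll 4.825
[-0.97367152  0.11130443  0.25155328  1.93084931 -0.03069217  1.10178321
  0.04286434]
```

```bash
python3 -m crank '[{"travel":[-10.7,-3.6,0.5],"roll":4.8},{"travel":[-10.7,-3.6,0.5],"roll":4.8},{"travel":[-10.7,-3.6,0.5],"roll":4.8},{"travel":[-10.7,-3.6,0.5],"roll":4.8},{"travel":[-10.7,-3.6,0.5],"roll":4.8},{"travel":[-10.7,-3.6,0.5],"roll":4.8},{"travel":[-10.7,-3.6,0.5],"roll":4.8},{"travel":[-10.7,-3.6,0.5],"roll":4.8},{"travel":[-10.7,-3.6,0.5],"roll":4.8},{"travel":[-10.7,-3.6,0.5],"roll":4.8}]'
python3 - <<'E'
from h import *
plan([0.507,-0.043,0.23],19)
f=bot.grab_frame("wrist"); print(f["origin"],R.from_rotvec(f["attitude"]).as_matrix()[:,2]); cv2.imwrite("pics/c_wrist.png",f["frame"][:,:,::-1])
E
```

```text
t: 2.02
eef_pos: [0.5081, -0.0392, 0.2302]
eef_rot: [1.819, 2.561, -0.002]
force: [-0.6, 0.7, -0.5]
width: 0.0856
t 2.02 pos [ 0.5081 -0.0392  0.2302] x [-0.329  0.944 -0.001] y [ 0.944  0.329 -0.   ] z [ 2.0e-04 -1.4e-03 -1.0e+00] F [-0.6  0.7 -0.5] w 0.0856
travel [-0.107 -0.075  0.006] dist mm 4
cur yaw 19.23 roll 0.047
[0.48310838 0.03749509 0.3943767 ] [ 0.10298032 -0.29943723 -0.94854225]
```

View pics/c_wrist.png

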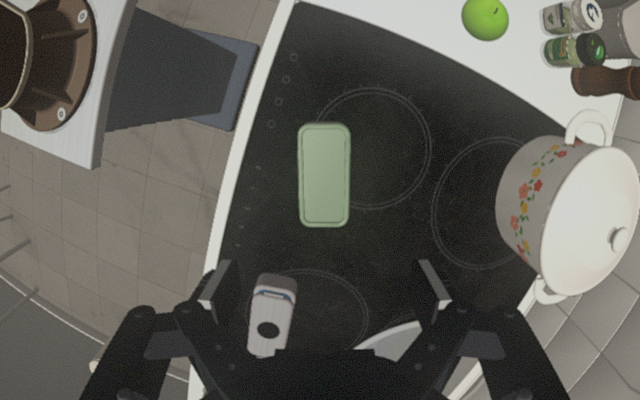

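The wrist view shows box_mid's green lid at (324,175), square between the fingers. Box_top is at (272,315). I measure both from here, together with the top view.

```bash
cat >> h.py <<'E'
def greens(f,minA=80):
    hsv=cv2.cvtColor(f["frame"],cv2.COLOR_RGB2HSV)
    m=(hsv[:,:,0]>40)&(hsv[:,:,0]<75)&(hsv[:,:,1]>28)&(hsv[:,:,1]<140)&(hsv[:,:,2]>50)
    m=cv2.morphologyEx(m.astype(np.uint8),cv2.MORPH_OPEN,np.ones((3,3),np.uint8))
    return blobs(m,minA)
def near(f,P,fish,minA=80):
    u=project(f,P,fish)[0]
    def cen(c): m=cv2.moments(c);return np.array([m["m10"],m["m01"]])/m["m00"]
    return min(greens(f,minA),key=lambda c:np.linalg.norm(cen(c)-u))
def rect(f,c,z,fish):
    P=plane(f,c.reshape(-1,2),z,fish)[:,:2].astype(np.float32)*1000
    (x,y),(w,h),a=cv2.minAreaRect(P)
    if w>h: w,h,a=h,w,a-90
    a=(a+90)%180-90
    return np.array([x,y]),(w,h),a
E
python3 - <<'E'
from h import *
fw=bot.grab_frame("wrist");ft=bot.grab_frame("top");fs=bot.grab_frame("scene")
g=[.507,-.043,.047]
for z in (.043,.047,.049): print(z,[rect(f,near(f,g,k),z,k) for f,k in((fw,True),)])
ods=[]
for f,k in((fw,True),(ft,False),(fs,False)):
    c=near(f,g,k); print(cv2.contourArea(c),cv2.boundingRect(c))
    m=cv2.moments(c);u=(m["m10"]/m["m00"],m["m01"]/m["m00"])
    o,d=rays(f,u,k); ods.append((o,d[0]))
print("wt",tri(*ods[:2]),"ws",tri(ods[0],ods[2]),"all",tri(*ods))
E
```

```text
0.043 [(array([510.20608521, -44.64234924]), (63.33113479614258, 126.65611267089844), 19.2055721282959)]
0.047 [(array([509.88937378, -43.68466949]), (62.61021423339844, 125.21422576904297), 19.20563316345215)]
0.049 [(array([509.73092651, -43.20583344]), (62.249732971191406, 124.49330139160156), 19.205591201782227)]
5251.0 (296, 126, 56, 105)
696.5 (192, 214, 43, 21)
777.0 (288, 216, 49, 27)
wt (array([0.45033094, 0.15101328, 0.88131598]), [np.float64(0.004902066100712763), np.float64(0.00490206610071275)]) ws (array([ 0.50967578, -0.04166522,  0.04098903]), [np.float64(0.0005766370395768142), np.float64(0.0005766370395767562)]) all (array([0.50996741, 0.09139595, 0.08934004]), [np.float64(0.11876996085219908), np.float64(0.2315934413672939), np.float64(0.13529862539794954)])
```

```bash
python3 -m crank '[{"travel":[-0.14,0,1.2],"roll":0},{"travel":[-0.14,0,2.4],"roll":0},{"travel":[-0.14,0,3.6],"roll":0},{"travel":[-0.14,0,4.6],"roll":0},{"travel":[-0.14,0,5.4],"roll":0},{"travel":[-0.14,0,6.1],"roll":0},{"travel":[-0.14,0,6.6],"roll":0},{"travel":[-0.14,0,6.6],"roll":0}]'
python3 - <<'E'
from h import *
plan([0.5097,-0.0432,0.012],19.2)
f=bot.grab_frame("wrist"); cv2.imwrite("pics/d_wrist.png",f["frame"][:,:,::-1])
for z in (.045,.049): print(rect(f,near(f,[.51,-.043,.049],True),z,True))
E
```

```text
t: 2.88
eef_pos: [0.5063, -0.039, 0.03]
eef_rot: [-1.808, -2.564, 0.003]
force: [-0.2, -0.2, -0.8]
width: 0.0855
t 2.88 pos [ 0.5063 -0.039   0.03  ] x [-0.336  0.942  0.002] y [ 0.942  0.336 -0.004] z [-4.6e-03  6.0e-04 -1.0e+00] F [-0.2 -0.2 -0.8] w 0.0855
travel [-0.171  0.063  0.6  ] dist mm 19
cur yaw 19.63 roll 0.086
(array([510.71868896, -44.72850037]), (61.12895965576172, 128.64199829101562), 19.300342559814453)
(array([509.9395752 , -42.53646851]), (59.49346923828125, 125.20015716552734), 19.300399780273438)
```

View pics/d_wrist.png

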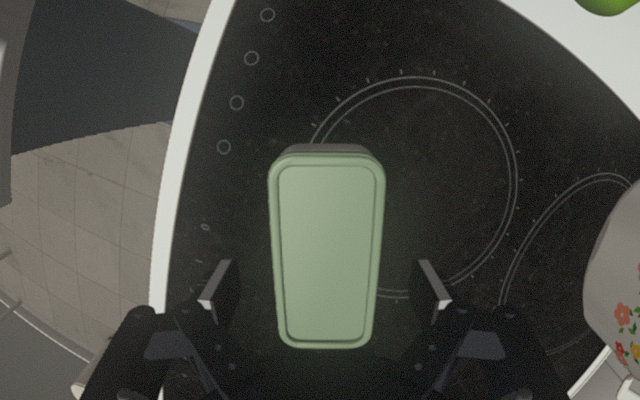

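The lid is centred at about (328,250) between the fingers. I settle and take a new reading.

```bash
python3 -m crank '[{"travel":[0,0,0.3],"roll":0},{"travel":[0,0,0.6],"roll":0},{"travel":[0,0,0.6],"roll":0}]'
python3 - <<'E'
from h import *
plan([0.5099,-0.0425,0.012],19.25)
E
```

```text
t: 3.18
eef_pos: [0.5081, -0.0405, 0.0138]
eef_rot: [-1.813, -2.565, -0.0]
force: [-1.0, -0.1, 0.6]
width: 0.0854
t 3.18 pos [ 0.5081 -0.0405  0.0138] x [-0.334  0.943  0.   ] y [ 0.943  0.334 -0.   ] z [-4.e-04  4.e-04 -1.e+00] F [-1.  -0.1  0.6] w 0.0854
travel [-0.082  0.034  0.06 ] dist mm 3
cur yaw 19.52 roll 0.053
```

Within 2 mm, so I nudge and close.

```bash
python3 -m crank '[{"travel":[-0.08,0.03,0.05],"roll":0.05},{"travel":[-0.08,0.03,0.05],"roll":0.05},{"travel":[-0.08,0.03,0.05],"roll":0.05}]'
python3 -m crank '[{"travel":[0,0,0],"roll":0},{"travel":[0,0,0],"roll":0},{"travel":[0,0,0],"roll":0},{"travel":[0,0,0],"roll":0},{"travel":[0,0,0],"roll":0},{"travel":[0,0,0],"roll":0},{"travel":[0,0,0],"roll":0},{"travel":[0,0,0],"roll":0}]' -1
python3 - <<'E'
from h import *
state()
f=bot.grab_frame("wrist"); cv2.imwrite("pics/e_wrist.png",f["frame"][:,:,::-1])
E
```

```text
t: 3.43
eef_pos: [0.5104, -0.0434, 0.0134]
eef_rot: [1.82, 2.56, 0.001]
force: [-0.1, -0.1, -0.2]
width: 0.0853
t: 4.1
eef_pos: [0.5101, -0.0432, 0.0138]
eef_rot: [1.82, 2.561, 0.001]
force: [-3.7, -0.0, 12.3]
width: 0.0577
t 4.1 pos [ 0.5101 -0.0432  0.0138] x [-0.329  0.944  0.   ] y [0.944 0.329 0.001] z [ 4.e-04  5.e-04 -1.e+00] F [-3.7 -0.  12.3] w 0.0577
```

View pics/e_wrist.png

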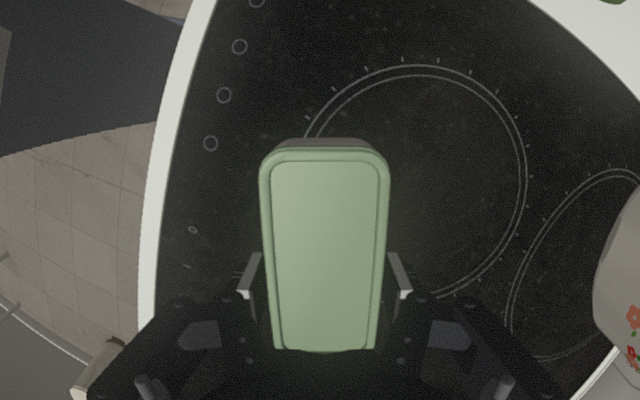

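Gripped (width 57.7 mm), with the lid seen between the pads. I lift and travel to a viewing place short of the carrier.

```bash
python3 -m crank '[{"travel":[0,0,-0.5],"roll":0},{"travel":[0,0,-1.5],"roll":0},{"travel":[0,0,-2.7],"roll":0},{"travel":[0,0,-4],"roll":0},{"travel":[0,0,-5.2],"roll":0},{"travel":[0,0,-6.2],"roll":0},{"travel":[0,0,-6.8],"roll":0},{"travel":[0,0,-6.8],"roll":0}]'
python3 - <<'E'
from h import *
plan([0.495,0.16,0.22],2)
f=bot.grab_frame("wrist"); cv2.imwrite("pics/f_wrist.png",f["frame"][:,:,::-1])
E
```

```text
t: 4.82
eef_pos: [0.5121, -0.0434, 0.2209]
eef_rot: [1.817, 2.557, 0.007]
force: [0.1, -0.2, -2.0]
width: 0.0575
t 4.82 pos [ 0.5121 -0.0434  0.2209] x [-0.329  0.944 -0.001] y [0.944 0.329 0.006] z [ 0.0064  0.001  -1.    ] F [ 0.1 -0.2 -2. ] w 0.0575
travel [6.59  1.693 0.034] dist mm 204
cur yaw 19.21 roll 3.441
```

View pics/f_wrist.png

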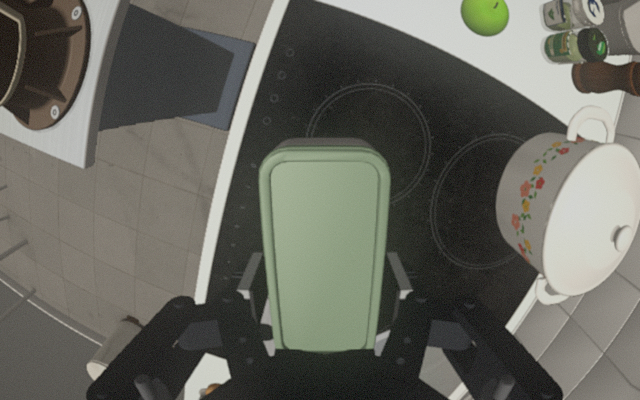

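The box is held level, with the lid at (325,250) as before. On to the viewing place.

```bash
python3 -m crank '[{"travel":[1,0.25,0],"roll":0.6},{"travel":[2.2,0.55,0],"roll":1.2},{"travel":[3.4,0.85,0],"roll":1.8},{"travel":[4.6,1.2,0],"roll":2.4},{"travel":[5.6,1.45,0],"roll":3},{"travel":[6.3,1.6,0],"roll":3.4},{"travel":[6.6,1.7,0],"roll":3.4},{"travel":[6.6,1.7,0],"roll":3.4}]'
python3 - <<'E'
from h import *
plan([0.495,0.2,0.22],2)
f=bot.grab_frame("wrist"); cv2.imwrite("pics/g_wrist.png",f["frame"][:,:,::-1])
import pickle; pickle.dump(f,open("g.pkl","wb"))
E
```

```text
t: 5.53
eef_pos: [0.4918, 0.1629, 0.2153]
eef_rot: [-2.172, -2.269, 0.004]
force: [-0.3, 0.1, -2.4]
width: 0.0573
t 5.53 pos [0.4918 0.1629 0.2153] x [-0.044  0.999 -0.001] y [ 0.999  0.044 -0.003] z [-2.5e-03 -9.0e-04 -1.0e+00] F [-0.3  0.1 -2.4] w 0.0573
travel [ 1.231  0.162 -0.157] dist mm 38
cur yaw 2.51 roll 0.101
```

View pics/g_wrist.png

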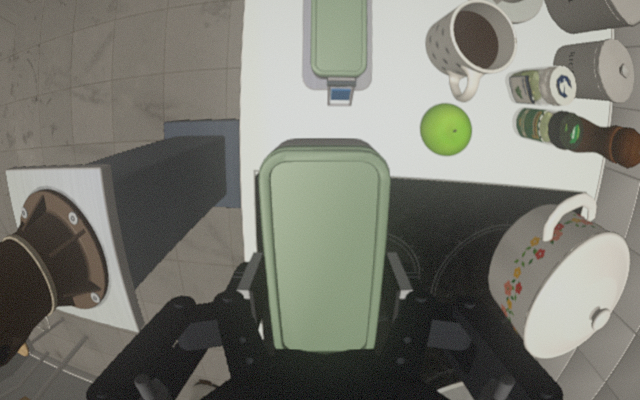

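The wrist view shows the near end of the carrier at the top: lid edge at row 75, blue tab at (341,95). I raise and shift a little so that the whole box_low lid is in view.

```bash
python3 -m crank '[{"travel":[0.6,0.05,-1],"roll":0.1},{"travel":[1.3,0.1,-2],"roll":0.1},{"travel":[1.3,0.1,-2.5],"roll":0.1},{"travel":[1.3,0.1,-2.5],"roll":0.1},{"travel":[1.3,0.1,-2.5],"roll":0.1},{"travel":[1.3,0.1,-2.5],"roll":0.1}]'
python3 - <<'E'
from h import *
plan([0.495,0.2,0.29],2)
f=bot.grab_frame("wrist"); cv2.imwrite("pics/i_wrist.png",f["frame"][:,:,::-1])
import pickle; pickle.dump(f,open("i.pkl","wb"))
for fr in (f,pickle.load(open("g.pkl","rb"))):
  for c in greens(fr): print(cv2.boundingRect(c),cv2.contourArea(c))
  c=near(fr,[.497,.337,.053],True)
  for z in(.05,.053,.055): print(rect(fr,c,z,True))
  print("apple/none")
E
```

```text
t: 6.08
eef_pos: [0.4942, 0.1973, 0.2907]
eef_rot: [-2.191, -2.252, 0.003]
force: [0.6, 1.0, -2.5]
width: 0.0575
t 6.08 pos [0.4942 0.1973 0.2907] x [-0.027  1.    -0.001] y [ 1.     0.027 -0.002] z [-0.0016 -0.0014 -1.    ] F [ 0.6  1.  -2.5] w 0.0575
travel [0.089 0.028 0.023] dist mm 3
cur yaw 1.57 roll -0.085
(259, 145, 132, 209) 23929.5
(528, 138, 11, 18) 122.0
(492, 125, 11, 24) 120.5
(401, 124, 42, 21) 230.0
(309, 15, 45, 91) 3821.0
(array([500.03677368, 336.75622559]), (56.45405960083008, 120.99960327148438), 1.6743618249893188)
(array([499.99227905, 336.32485962]), (56.03575897216797, 120.10311126708984), 1.6743595600128174)
(array([499.96264648, 336.03726196]), (55.75689697265625, 119.50540161132812), 1.6743581295013428)
apple/none
(258, 146, 133, 209) 24097.0
(569, 124, 12, 20) 145.0
(524, 109, 13, 29) 196.5
(420, 103, 47, 53) 578.0
(311, 0, 56, 77) 3999.0
(array([500.96722412, 316.82275391]), (57.421749114990234, 86.58099365234375), 2.1545209884643555)
(array([500.87091064, 316.15979004]), (56.89905548095703, 85.7929458618164), 2.1545462608337402)
(array([500.80670166, 315.71786499]), (56.55064392089844, 85.26759338378906), 2.1544716358184814)
apple/none
```

View pics/i_wrist.png

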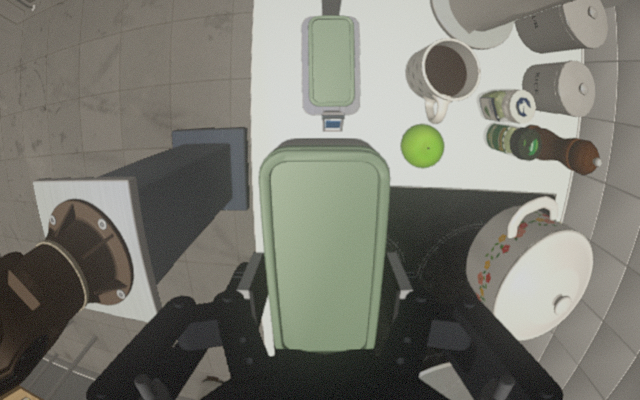

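Run:
```python
from h import *
import pickle
f=pickle.load(open("i.pkl","rb"));
c=cv2.resize(f["frame"][0:140,270:400],None,fx=4.2,fy=4.2,interpolation=cv2.INTER_CUBIC); cv2.imwrite("pics/i_zoom.png",c[:,:,::-1])
```

```text
(no output)
```

View pics/i_zoom.png

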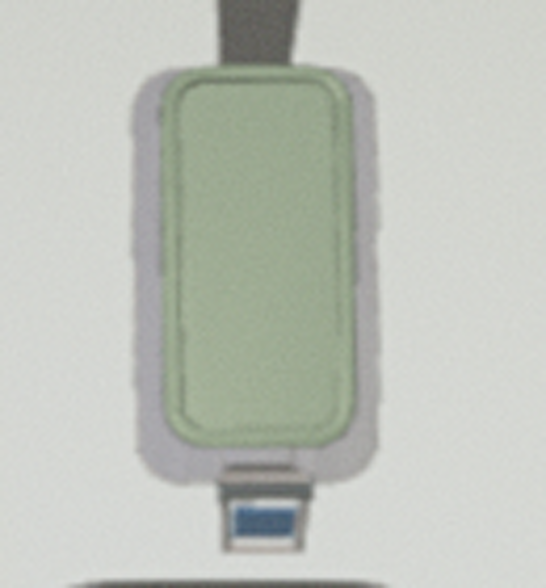

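```bash
python3 -m crank '[{"travel":[0.4,0.03,1],"roll":0},{"travel":[0.7,0.03,2],"roll":0},{"travel":[0.7,0.03,2.8],"roll":0},{"travel":[0.7,0.03,2.8],"roll":0},{"travel":[0.7,0.03,2.8],"roll":0},{"travel":[0.7,0.03,2.8],"roll":0}]'
python3 - <<'E'
from h import *
s,_=state()
f=bot.grab_frame("wrist"); cv2.imwrite("pics/j_wrist.png",f["frame"][:,:,::-1])
import pickle; pickle.dump(f,open("j.pkl","wb"))
fi=pickle.load(open("i.pkl","rb")); fs=bot.grab_frame("scene"); ft=bot.grab_frame("top")
c=near(f,[.497,.337,.053],True); print(cv2.boundingRect(c))
for z in(.045,.05,.055): print(rect(f,c,z,True))
od=[]
for fr,k in((f,1),(fi,1),(fs,0)):
    c=near(fr,[.498,.337,.053],k); q=c.reshape(-1,2).astype(float)
    u=cv2.minAreaRect(c)[0]; m=cv2.moments(c); u=(m["m10"]/m["m00"],m["m01"]/m["m00"]);print(u)
    o,d=rays(fr,u,k); od.append((o,d[0]))
print(tri(*od[:2]),tri(od[0],od[2]),tri(od[1],od[2]))
E
```

```text
t: 6.63
eef_pos: [0.4955, 0.2198, 0.2089]
eef_rot: [2.189, 2.252, 0.001]
force: [0.8, -0.1, -2.5]
width: 0.0574
t 6.63 pos [0.4955 0.2198 0.2089] x [-0.029  1.    -0.   ] y [1.    0.029 0.001] z [ 7.e-04 -2.e-04 -1.e+00] F [ 0.8 -0.1 -2.5] w 0.0574
(303, 14, 57, 114)
(array([500.60784912, 337.30615234]), (58.34673309326172, 122.61502838134766), 2.060469150543213)
(array([500.51968384, 336.75048828]), (57.4578742980957, 120.74702453613281), 2.0604236125946045)
(array([500.43151855, 336.19473267]), (56.56895446777344, 118.87898254394531), 2.06044864654541)
(330.71341110283777, 70.72033314028846)
(331.06664921922703, 60.3732879699904)
(224.68045297882816, 176.8055145248646)
(array([0.50036217, 0.33628823, 0.04062734]), [np.float64(0.0001199911660489333), np.float64(0.0001199911660491242)]) (array([0.49633123, 0.33844597, 0.04391901]), [np.float64(0.004794044046513912), np.float64(0.004794044046513915)]) (array([0.49619382, 0.33835849, 0.04387987]), [np.float64(0.004724759509271094), np.float64(0.004724759509271053)])
```

View pics/j_wrist.png

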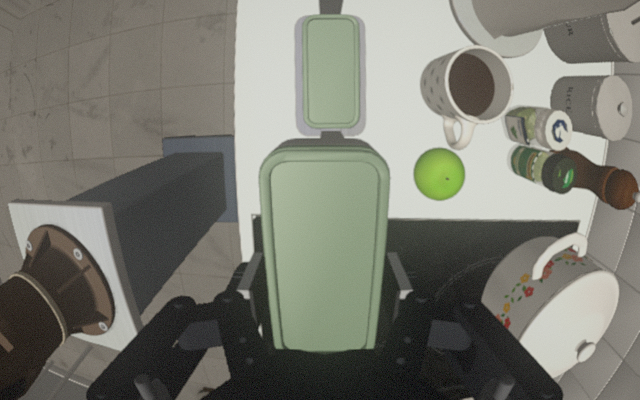

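box_low's lid lies at (330,71). The wrist views agree on (0.500, 0.336–0.337) with a yaw of about 2°, and the top view agrees once its -2 mm x offset seen on box_mid is allowed for. I move above it.

```bash
python3 -m crank '[{"travel":[0.8,0.05,0],"roll":0},{"travel":[1.8,0.05,0],"roll":0},{"travel":[2.8,0.05,0],"roll":0},{"travel":[3.5,0.05,0],"roll":-0.05},{"travel":[3.87,0.05,0],"roll":-0.05},{"travel":[3.87,0.05,0],"roll":-0.05},{"travel":[3.87,0.05,0],"roll":-0.05},{"travel":[3.87,0.05,0],"roll":-0.05}]'
python3 - <<'E'
from h import *
plan([0.5003,0.336,0.085],2)
f=bot.grab_frame("wrist"); cv2.imwrite("pics/k_wrist.png",f["frame"][:,:,::-1])
E
```

```text
t: 7.45
eef_pos: [0.4935, 0.3348, 0.2084]
eef_rot: [2.185, 2.256, -0.0]
force: [0.4, 0.1, -2.5]
width: 0.0572
t 7.45 pos [0.4935 0.3348 0.2084] x [-0.032  0.999 -0.001] y [0.999 0.032 0.001] z [ 6.e-04 -6.e-04 -1.e+00] F [ 0.4  0.1 -2.5] w 0.0572
travel [0.036 0.225 4.114] dist mm 124
cur yaw 1.84 roll -0.033
```

View pics/k_wrist.png

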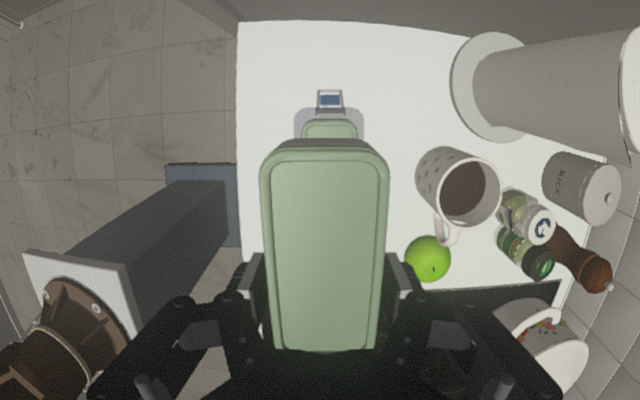

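Above the carrier; its far clip is seen at (330,100). I correct x and descend to hover.

```bash
python3 -m crank '[{"travel":[0.04,0.22,0.5],"roll":0},{"travel":[0.04,0.22,1.3],"roll":0},{"travel":[0.04,0.22,2.1],"roll":0},{"travel":[0.04,0.22,2.6],"roll":0},{"travel":[0.04,0.22,3],"roll":0},{"travel":[0.04,0.22,3],"roll":0},{"travel":[0.04,0.22,3],"roll":0},{"travel":[0.04,0.22,3],"roll":0}]'
python3 - <<'E'
from h import *
plan([0.5003,0.336,0.085],2)
f=bot.grab_frame("wrist"); cv2.imwrite("pics/l_wrist.png",f["frame"][:,:,::-1])
f=bot.grab_frame("scene"); 
c=cv2.resize(f["frame"][130:230,160:310],None,fx=5,fy=5,interpolation=cv2.INTER_CUBIC); cv2.imwrite("pics/l_scene.png",c[:,:,::-1])
E
```

```text
t: 8.17
eef_pos: [0.5003, 0.3381, 0.1192]
eef_rot: [2.184, 2.258, 0.003]
force: [0.7, 0.5, -1.1]
width: 0.0576
t 8.17 pos [0.5003 0.3381 0.1192] x [-0.034  0.999  0.001] y [0.999 0.034 0.001] z [ 1.4e-03  9.0e-04 -1.0e+00] F [ 0.7  0.5 -1.1] w 0.0576
travel [-0.073 -0.003  1.141] dist mm 34
cur yaw 1.92 roll -0.015
```

View pics/l_wrist.png

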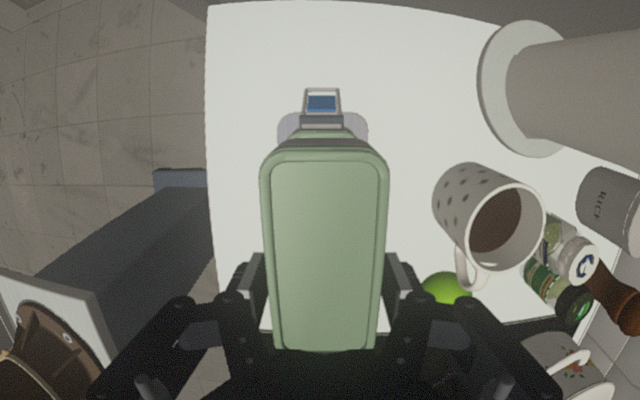

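View pics/l_scene.png

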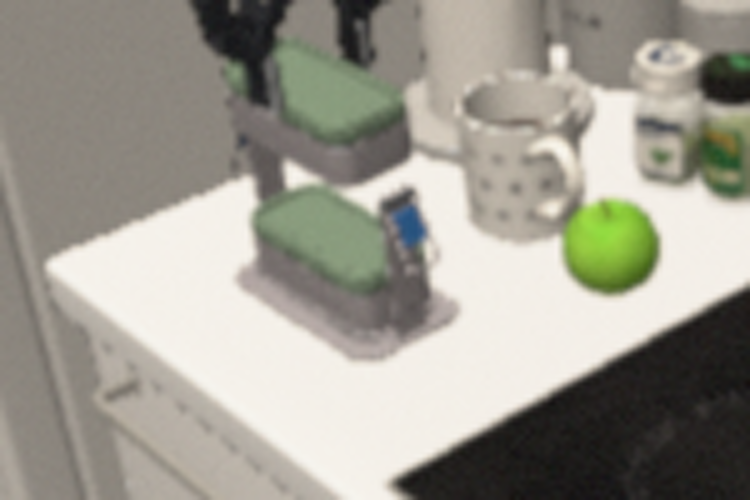

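The held box hovers between the straps. In the wrist view the far strap and tab are at (322,110) and the base edges at columns 277 and 368. I check lateral centring from the carrier parts that are visible.

Run:
```python
from h import *
f=bot.grab_frame("wrist")
s,Rm=state()
c=cv2.resize(f["frame"][80:170,250:400],None,fx=5,fy=5,interpolation=cv2.INTER_CUBIC); cv2.imwrite("pics/m_zoom.png",c[:,:,::-1])
g=cv2.cvtColor(f["frame"],cv2.COLOR_RGB2HSV)
blue=(g[:,:,0]>100)&(g[:,:,0]<125)&(g[:,:,1]>100); 
for c in blobs(blue,30):
    u=cv2.minAreaRect(c); print(u, plane(f,u[0],.09,True),plane(f,u[0],.105,True))
# held lid rim edges, row-wise
gr=f["frame"].astype(int)
for r in (118,124,130,165,200,240): 
    row=gr[r]; print(r,[ (x,tuple(row[x])) for x in range(255,400,1) if abs(row[x+1].sum()-row[x-1].sum())>60])
```

```text
t 8.32 pos [0.5001 0.3386 0.1192] x [-0.034  0.999  0.001] y [0.999 0.034 0.002] z [ 0.0015  0.0014 -1.    ] F [ 0.4  0.3 -2.2] w 0.0575
118 [(281, (np.int64(190), np.int64(190), np.int64(184))), (282, (np.int64(166), np.int64(164), np.int64(159))), (298, (np.int64(151), np.int64(151), np.int64(153))), (299, (np.int64(129), np.int64(129), np.int64(131))), (300, (np.int64(97), np.int64(103), np.int64(101))), (343, (np.int64(111), np.int64(114), np.int64(111))), (344, (np.int64(141), np.int64(140), np.int64(138))), (363, (np.int64(171), np.int64(170), np.int64(163))), (364, (np.int64(197), np.int64(199), np.int64(191)))]
124 [(277, (np.int64(200), np.int64(201), np.int64(195))), (278, (np.int64(179), np.int64(180), np.int64(173))), (298, (np.int64(149), np.int64(149), np.int64(150))), (299, (np.int64(128), np.int64(127), np.int64(128))), (300, (np.int64(101), np.int64(101), np.int64(96))), (343, (np.int64(108), np.int64(110), np.int64(106))), (344, (np.int64(144), np.int64(143), np.int64(143))), (367, (np.int64(178), np.int64(177), np.int64(169))), (368, (np.int64(202), np.int64(203), 
[... 1602 characters left out ...]
(np.int64(141), np.int64(149), np.int64(133))), (389, (np.int64(190), np.int64(194), np.int64(183)))]
240 [(262, (np.int64(194), np.int64(198), np.int64(188))), (263, (np.int64(147), np.int64(154), np.int64(139))), (270, (np.int64(131), np.int64(147), np.int64(120))), (271, (np.int64(120), np.int64(130), np.int64(109))), (274, (np.int64(122), np.int64(134), np.int64(113))), (275, (np.int64(155), np.int64(165), np.int64(141))), (374, (np.int64(116), np.int64(132), np.int64(106))), (376, (np.int64(117), np.int64(129), np.int64(107))), (385, (np.int64(140), np.int64(147), np.int64(132))), (386, (np.int64(180), np.int64(183), np.int64(173))), (387, (np.int64(205), np.int64(207), np.int64(199)))]
```

View pics/m_zoom.png

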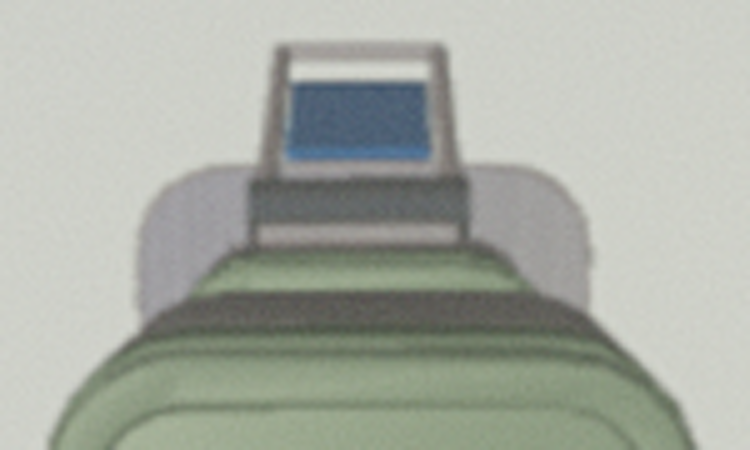

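Relative to the held box, the carrier sits about 1.2 mm toward -x (strap, base and lid all agree) and 2.5 mm toward -y. I correct and lower.

```bash
python3 -m crank '[{"travel":[-0.085,-0.04,0.2],"roll":-0.03},{"travel":[-0.085,-0.04,0.5],"roll":-0.03},{"travel":[-0.085,-0.04,0.8],"roll":-0.03},{"travel":[-0.085,-0.04,1],"roll":-0.03},{"travel":[-0.085,-0.04,1],"roll":-0.03},{"travel":[-0.085,-0.04,1],"roll":-0.03},{"travel":[-0.085,-0.04,1],"roll":-0.03}]'
python3 - <<'E'
from h import *
plan([0.4989,0.336,0.0648],2)
f=bot.grab_frame("wrist")
c=cv2.resize(f["frame"][60:180,240:410],None,fx=4,fy=4,interpolation=cv2.INTER_CUBIC); cv2.imwrite("pics/n_zoom.png",c[:,:,::-1])
f=bot.grab_frame("scene"); 
c=cv2.resize(f["frame"][130:230,160:310],None,fx=5,fy=5,interpolation=cv2.INTER_CUBIC); cv2.imwrite("pics/n_scene.png",c[:,:,::-1])
E
```

```text
t: 8.9
eef_pos: [0.4984, 0.3356, 0.088]
eef_rot: [2.18, 2.262, 0.0]
force: [0.5, 0.1, -2.3]
width: 0.0577
t 8.9 pos [0.4984 0.3356 0.088 ] x [-0.037  0.999 -0.   ] y [0.999 0.037 0.   ] z [ 1.e-04 -1.e-04 -1.e+00] F [ 0.5  0.1 -2.3] w 0.0577
travel [0.011 0.016 0.774] dist mm 23
cur yaw 2.11 roll 0.022
```

View pics/n_zoom.png

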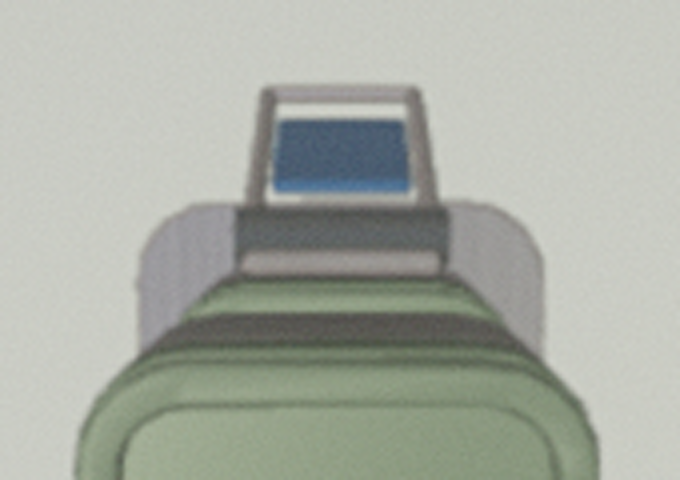

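View pics/n_scene.png

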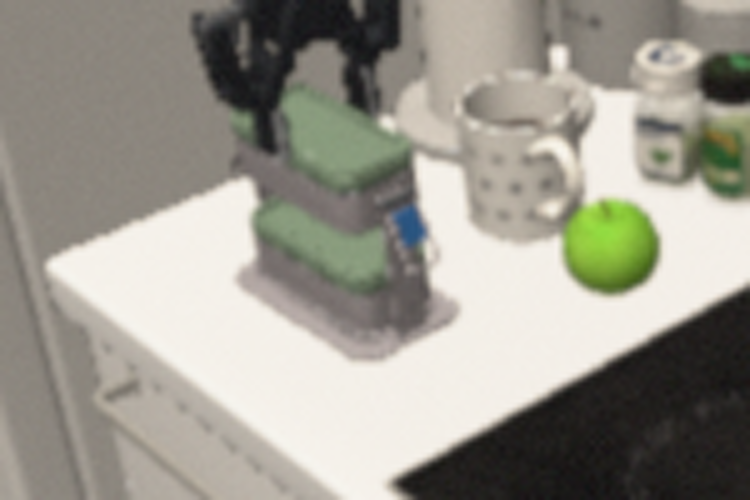

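Centred within about 0.5 mm (held lid 75–600, strap 236–447, base 138–543 in the zoom). I lower gently.

```bash
python3 -m crank '[{"travel":[0.01,0.016,0.15],"roll":0},{"travel":[0.01,0.016,0.35],"roll":0},{"travel":[0.01,0.016,0.5],"roll":0},{"travel":[0.01,0.016,0.6],"roll":0},{"travel":[0.01,0.016,0.6],"roll":0},{"travel":[0.01,0.016,0.6],"roll":0}]'
python3 - <<'E'
from h import *
plan([0.4989,0.336,0.0648],2)
E
python3 -m crank '[{"travel":[0,0,0.08],"roll":0},{"travel":[0,0,0.12],"roll":0},{"travel":[0,0,0.12],"roll":0},{"travel":[0,0,0.12],"roll":0}]'
```

```text
t: 9.5
eef_pos: [0.4986, 0.3358, 0.0697]
eef_rot: [-2.18, -2.262, 0.001]
force: [0.3, -0.2, -2.7]
width: 0.0576
t 9.5 pos [0.4986 0.3358 0.0697] x [-0.037  0.999 -0.   ] y [ 0.999  0.037 -0.   ] z [-4.e-04 -4.e-04 -1.e+00] F [ 0.3 -0.2 -2.7] w 0.0576
travel [0.006 0.012 0.163] dist mm 5
cur yaw 2.11 roll 0.022
t: 9.83
eef_pos: [0.4987, 0.3359, 0.0664]
eef_rot: [-2.18, -2.262, -0.0]
force: [-0.1, 0.6, -2.2]
width: 0.0577
```

The foot is inside the rim with no contact force. A little further, to touch.

```bash
python3 -m crank '[{"travel":[0,0,0.03],"roll":0},{"travel":[0,0,0.05],"roll":0},{"travel":[0,0,0.05],"roll":0}]'
python3 -m crank '[{"travel":[0,0,0.02],"roll":0},{"travel":[0,0,0.03],"roll":0},{"travel":[0,0,0.03],"roll":0}]'
```

```text
t: 10.08
eef_pos: [0.4987, 0.3359, 0.0649]
eef_rot: [-2.18, -2.262, 0.0]
force: [-0.2, 0.2, -2.3]
width: 0.0574
t: 10.33
eef_pos: [0.4987, 0.3359, 0.0639]
eef_rot: [-2.18, -2.262, 0.0]
force: [0.1, -0.2, -2.2]
width: 0.0576
```

```bash
python3 -m crank '[{"travel":[0,0,0.02],"roll":0},{"travel":[0,0,0.03],"roll":0},{"travel":[0,0,0.03],"roll":0}]'
python3 -m crank '[{"travel":[0,0,0.02],"roll":0},{"travel":[0,0,0.03],"roll":0},{"travel":[0,0,0.03],"roll":0}]'
```

```text
t: 10.58
eef_pos: [0.4987, 0.3359, 0.0631]
eef_rot: [-2.18, -2.262, 0.0]
force: [-0.5, 0.0, -1.7]
width: 0.0573
t: 10.83
eef_pos: [0.4987, 0.3359, 0.0621]
eef_rot: [-2.18, -2.262, 0.0]
force: [-0.9, -0.7, -3.0]
width: 0.0576
```

```bash
python3 -m crank '[{"travel":[0,0,0.02],"roll":0},{"travel":[0,0,0.03],"roll":0},{"travel":[0,0,0.03],"roll":0}]'
python3 -m crank '[{"travel":[0,0,0.02],"roll":0},{"travel":[0,0,0.03],"roll":0},{"travel":[0,0,0.03],"roll":0}]'
python3 - <<'E'
from h import *
f=bot.grab_frame("scene"); 
c=cv2.resize(f["frame"][130:230,160:310],None,fx=5,fy=5,interpolation=cv2.INTER_CUBIC); cv2.imwrite("pics/o_scene.png",c[:,:,::-1])
E
```

```text
t: 11.08
eef_pos: [0.4987, 0.3359, 0.0613]
eef_rot: [-2.18, -2.262, 0.0]
force: [-0.8, -0.3, -2.0]
width: 0.0577
t: 11.33
eef_pos: [0.4987, 0.3359, 0.0603]
eef_rot: [-2.18, -2.262, 0.0]
force: [-0.1, 0.1, -2.5]
width: 0.0576
```

View pics/o_scene.png

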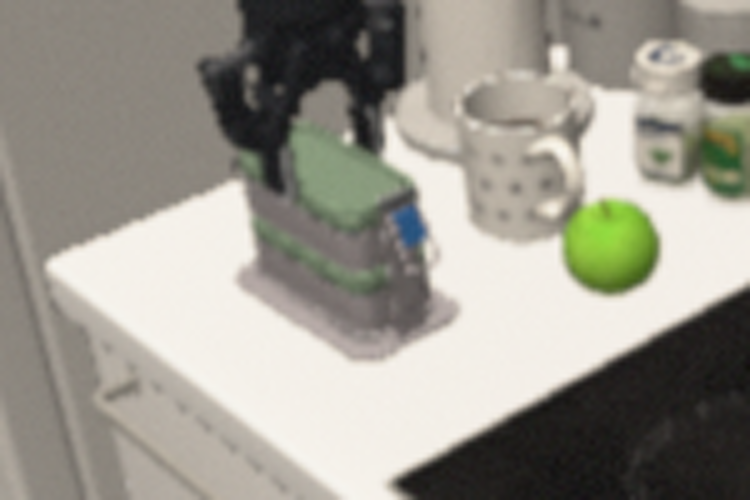

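Box_mid is in the rim; the view cannot yet tell whether it is fully down. I continue to contact.

```bash
python3 -m crank '[{"travel":[0,0,0.02],"roll":0},{"travel":[0,0,0.04],"roll":0},{"travel":[0,0,0.04],"roll":0}]'
python3 -m crank '[{"travel":[0,0,0.02],"roll":0},{"travel":[0,0,0.03],"roll":0},{"travel":[0,0,0.03],"roll":0}]'
```

```text
t: 11.63
eef_pos: [0.4988, 0.336, 0.0593]
eef_rot: [-2.18, -2.262, -0.0]
force: [0.1, -0.2, 0.2]
width: 0.0576
t: 11.88
eef_pos: [0.4989, 0.336, 0.0592]
eef_rot: [-2.18, -2.262, -0.001]
force: [-3.8, -2.2, 9.0]
width: 0.0577
```

Contact at z = 0.0593. That fits full seating if the hob plate is 5–6 mm high, which I check after the release. I relax and open.

```bash
python3 -m crank '[{"travel":[0,0,-0.02],"roll":0},{"travel":[0,0,-0.02],"roll":0}]'
python3 -m crank '[{"travel":[0,0,0],"roll":0},{"travel":[0,0,0],"roll":0},{"travel":[0,0,0],"roll":0},{"travel":[0,0,0],"roll":0},{"travel":[0,0,0],"roll":0},{"travel":[0,0,0],"roll":0}]' 1
python3 -m crank '[{"travel":[0,0,-0.3],"roll":0},{"travel":[0,0,-1],"roll":0},{"travel":[0,0,-2.2],"roll":0},{"travel":[0,0,-3.5],"roll":0},{"travel":[0,0,-4.5],"roll":0},{"travel":[0,0,-5],"roll":0},{"travel":[0,0,-5],"roll":0},{"travel":[0,0,-5],"roll":0}]'
python3 - <<'E'
from h import *
import pickle
state()
f=bot.grab_frame("wrist"); cv2.imwrite("pics/p_wrist.png",f["frame"][:,:,::-1]); pickle.dump(f,open("p.pkl","wb"))
c=near(f,[.499,.336,.1],True)
for z in(.094,.1): print(rect(f,c,z,True))
f=bot.grab_frame("scene"); 
c=cv2.resize(f["frame"][130:230,160:310],None,fx=5,fy=5,interpolation=cv2.INTER_CUBIC); cv2.imwrite("pics/p_scene.png",c[:,:,::-1])
E
```

```text
t: 12.05
eef_pos: [0.4989, 0.336, 0.0593]
eef_rot: [-2.18, -2.262, -0.001]
force: [-2.0, -0.2, 4.2]
width: 0.057
t: 12.55
eef_pos: [0.4988, 0.336, 0.0589]
eef_rot: [2.18, 2.262, 0.0]
force: [-0.7, 0.2, 0.9]
width: 0.0851
t: 13.22
eef_pos: [0.4991, 0.3362, 0.2102]
eef_rot: [-2.18, -2.262, -0.004]
force: [-0.6, 1.4, -0.5]
width: 0.0853
t 13.22 pos [0.4991 0.3362 0.2102] x [-0.037  0.999  0.002] y [0.999 0.037 0.002] z [ 0.0016  0.0017 -1.    ] F [-0.6  1.4 -0.5] w 0.0853
(array([499.91217041, 337.06097412]), (57.60606384277344, 121.91117858886719), 2.1808156967163086)
(array([499.86358643, 338.76751709]), (56.37478256225586, 119.30540466308594), 2.180872917175293)
```

View pics/p_wrist.png

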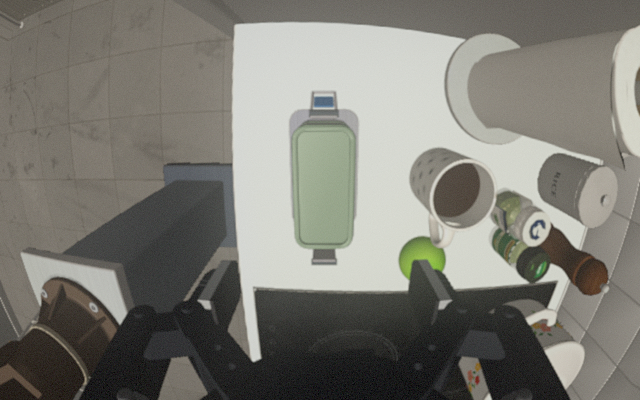

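View pics/p_scene.png

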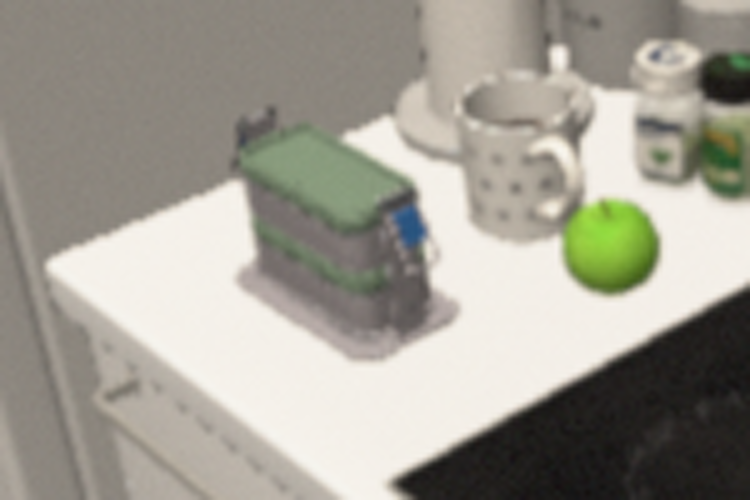

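Box_mid sits square: lid at (324,185) between the straps, a little below their tops. I take a second, higher view for the height while leaving.

```bash
python3 -m crank '[{"travel":[-0.3,0,-0.8],"roll":0},{"travel":[-1,0,-1.8],"roll":0},{"travel":[-1.5,0,-2.4],"roll":0},{"travel":[-1.5,0,-2.4],"roll":0},{"travel":[-1.5,0,-2.4],"roll":0},{"travel":[-1.5,0,-2.4],"roll":0}]'
python3 - <<'E'
from h import *
import pickle
fp=pickle.load(open("p.pkl","rb"))
f=bot.grab_frame("wrist"); cv2.imwrite("pics/q_wrist.png",f["frame"][:,:,::-1])
pickle.dump(f,open("q.pkl","wb"))
fs=bot.grab_frame("scene")
# box corners in each view: minAreaRect corners/centres
od=[]
for fr,k in((fp,1),(f,1),(fs,0)):
    c=near(fr,[.499,.336,.1],k); u=np.array(cv2.minAreaRect(c)[0]); m=cv2.moments(c); v=np.array((m["m10"]/m["m00"],m["m01"]/m["m00"])); print(u,v,cv2.boundingRect(c))
    o,d=rays(fr,v,k); od.append((o,d[0]))
print(tri(*od[:2]),tri(od[0],od[2]))
# apparent size ratio heights
for fr in(fp,f):
    c=near(fr,[.499,.336,.1],1)
    for z in (.095,.1): print(rect(fr,c,z,1))
plan([.505,-.2,.25],8)
E
```

```text
t: 13.82
eef_pos: [0.4995, 0.2913, 0.2794]
eef_rot: [-2.179, -2.262, 0.003]
force: [0.2, 0.5, -0.7]
width: 0.0855
[322.99996948 186.5       ] [323.30495266 185.27210552] (292, 125, 63, 124)
[325.5 134. ] [325.41919341 133.52968305] (300, 81, 52, 107)
[223.13731384 164.12176514] [223.49889037 164.5969818 ] (208, 155, 32, 21)
(array([0.50002179, 0.33626026, 0.07429563]), [np.float64(0.0001259949471671152), np.float64(0.00012599494716736948)]) (array([0.49769834, 0.34101363, 0.08794689]), [np.float64(0.002343058058209107), np.float64(0.002343058058209197)])
(array([499.90408325, 337.34536743]), (57.40083312988281, 121.4769058227539), 2.1808598041534424)
(array([499.86358643, 338.76751709]), (56.37478256225586, 119.30540466308594), 2.180872917175293)
(array([500.12869263, 336.70709229]), (57.25777816772461, 121.79978942871094), 1.965840458869934)
(array([500.10610962, 337.21975708]), (56.43667221069336, 120.05302429199219), 1.9657632112503052)
t 13.92 pos [0.4993 0.2916 0.2791] x [-0.038  0.999 -0.001] y [ 0.999  0.038 -0.003] z [-0.0024 -0.0015 -1.    ] F [-0.   0.1  0.1] w 0.0855
travel [-16.381  -0.434   0.996] dist mm 493
cur yaw 2.19 roll -1.162
```

In the scene-camera height estimate the top lid rose from 0.0439 to 0.0879 m. That is one 45 mm step, not 49 mm, so box_mid's foot is down in the rim. Next, box_top.

```bash
python3 -m crank '[{"travel":[-1,-0.05,0],"roll":-0.1},{"travel":[-2.3,-0.1,0],"roll":-0.2},{"travel":[-3.7,-0.1,0],"roll":-0.4},{"travel":[-5.1,-0.15,0],"roll":-0.5},{"travel":[-6.5,-0.2,0],"roll":-0.6},{"travel":[-7.9,-0.2,0],"roll":-0.7},{"travel":[-9.3,-0.25,0],"roll":-0.8},{"travel":[-10.7,-0.3,0],"roll":-0.9},{"travel":[-12.1,-0.35,0],"roll":-1},{"travel":[-13.5,-0.4,0],"roll":-1.1}]'
python3 -m crank '[{"travel":[-1,0,0.2],"roll":-0.1},{"travel":[-2.3,0,0.6],"roll":-0.2},{"travel":[-3.7,0,0.9],"roll":-0.3},{"travel":[-4.7,0,0.9],"roll":-0.3},{"travel":[-5,0,0.9],"roll":-0.3},{"travel":[-5,0,0.9],"roll":-0.3},{"travel":[-5,0,0.9],"roll":-0.3}]'
python3 - <<'E'
from h import *
import pickle
plan([.504,-.273,.25],8)
f=bot.grab_frame("wrist"); cv2.imwrite("pics/r_wrist.png",f["frame"][:,:,::-1]);pickle.dump(f,open("r.pkl","wb"))
E
```

```text
t: 14.75
eef_pos: [0.5028, -0.1124, 0.2801]
eef_rot: [-2.066, -2.365, 0.001]
force: [0.5, 1.5, 0.3]
width: 0.0861
t: 15.33
eef_pos: [0.5232, -0.2593, 0.2528]
eef_rot: [-2.037, -2.389, 0.001]
force: [0.2, 0.2, -0.8]
width: 0.0854
t 15.33 pos [ 0.5232 -0.2593  0.2528] x [-0.158  0.987  0.001] y [ 0.987  0.158 -0.002] z [-1.8e-03  7.0e-04 -1.0e+00] F [ 0.2  0.2 -0.8] w 0.0854
travel [-0.349 -0.702  0.096] dist mm 24
cur yaw 9.09 roll 0.219
```

View pics/r_wrist.png

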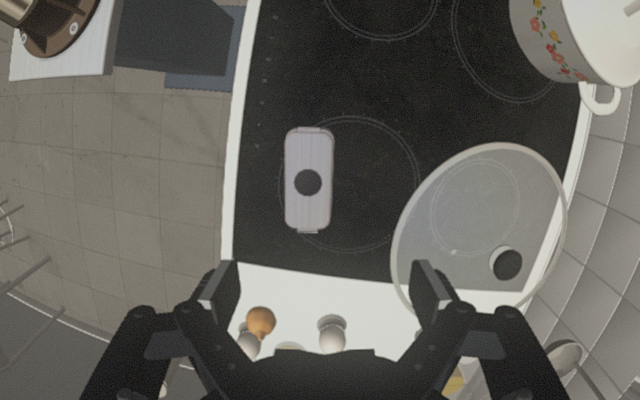

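Box_top lies at (310,180) with its pad at (308,182), nearly aligned with the tool. I measure the pad and lid edges.

```bash
cat >> h.py <<'E'
def boxtop(f,guess,fish,zpad,zlid,thr=100,minA=800,padmax=90):
    g=cv2.GaussianBlur(cv2.cvtColor(f["frame"],cv2.COLOR_RGB2GRAY),(3,3),0)
    u=project(f,guess,fish)[0].astype(int)
    m=(g>thr).astype(np.uint8)
    cs=[c for c in blobs(m,minA) if cv2.pointPolygonTest(c,(float(u[0]),float(u[1])),False)>=0]
    if not cs: print("none");return
    c=min(cs,key=cv2.contourArea)
    inner=np.zeros_like(m);cv2.drawContours(inner,[c],-1,1,-1); inner=cv2.erode(inner,np.ones((7,7)))
    pm=((g<padmax)&(inner>0)).astype(np.uint8)
    p=max(blobs(pm,10),key=cv2.contourArea);mm=cv2.moments(p);pu=(mm["m10"]/mm["m00"],mm["m01"]/mm["m00"])
    print("pad px",np.round(pu,1),"area",cv2.contourArea(p),"world",plane(f,pu,zpad,fish).round(4),"bbox",cv2.boundingRect(c))
    print("rect",rect(f,c,zlid,fish))
    return pu,c
E
python3 - <<'E'
from h import *
import pickle
f=pickle.load(open("r.pkl","rb")); fs=bot.grab_frame("scene")
a=boxtop(f,[.504,-.273,.069],True,.0695,.067)
b=boxtop(fs,[.504,-.273,.069],False,.0695,.067,minA=100)
if a and b:
    o,d=rays(f,a[0],True);o2,d2=rays(fs,b[0]);print(tri((o,d[0]),(o2,d2[0])))
E
```

```text
pad px [307.7 182.2] area 489.5 world [[ 0.5067 -0.2714  0.0695]] bbox (284, 127, 50, 106)
rect (array([ 506.63320923, -271.56817627]), (55.752464294433594, 128.12521362304688), 7.496898174285889)
pad px [364.5 257.8] area 19861.5 world [[ 0.4983 -0.2309  0.0695]] bbox (0, 0, 640, 400)
rect (array([1615.09545898,  922.33447266]), (3894.6064453125, 6163.5771484375), 45.563907623291016)
(array([ 0.49520089, -0.25343203,  0.08989395]), [np.float64(0.016978670028531335), np.float64(0.01697867002853115)])
```

Run:
```python
from h import *
plan([.5065,-.2715,.12],7.5)
```

```text
t 15.43 pos [ 0.5236 -0.2579  0.2534] x [-0.161  0.987  0.001] y [ 0.987  0.161 -0.001] z [-8.0e-04  1.2e-03 -1.0e+00] F [-1.4  0.6 -1.1] w 0.0857
travel [-0.36  -0.632  4.445] dist mm 135
cur yaw 9.25 roll 0.35
```

```bash
python3 -m crank '[{"travel":[-0.36,-0.63,0.5],"roll":0.35},{"travel":[-0.36,-0.63,1.4],"roll":0.35},{"travel":[-0.36,-0.63,2.4],"roll":0.35},{"travel":[-0.36,-0.63,3.4],"roll":0.35},{"travel":[-0.36,-0.63,4],"roll":0.35},{"travel":[-0.36,-0.63,4.4],"roll":0.35},{"travel":[-0.36,-0.63,4.4],"roll":0.35},{"travel":[-0.36,-0.63,4.4],"roll":0.35},{"travel":[-0.36,-0.63,4.4],"roll":0.35}]'
python3 - <<'E'
from h import *
import pickle
f=bot.grab_frame("wrist"); cv2.imwrite("pics/s_wrist.png",f["frame"][:,:,::-1]);pickle.dump(f,open("s.pkl","wb"))
plan([.5065,-.2715,.0138],7.5)
b=boxtop(f,[.5065,-.2715,.069],True,.0695,.067); fr=pickle.load(open("r.pkl","rb"))
a=boxtop(fr,[.504,-.273,.069],True,.0695,.067)
o,d=rays(fr,a[0],True);o2,d2=rays(f,b[0],True);print(tri((o,d[0]),(o2,d2[0])))
E
```

```text
t: 16.18
eef_pos: [0.5072, -0.2737, 0.1232]
eef_rot: [2.072, 2.359, 0.001]
force: [0.5, -0.3, -0.4]
width: 0.0856
t 16.23 pos [ 0.5073 -0.2739  0.1234] x [-0.129  0.992 -0.001] y [0.992 0.129 0.002] z [ 2.3e-03 -8.0e-04 -1.0e+00] F [-0.3  0.1 -0.3] w 0.0853
travel [ 0.087 -0.023  3.653] dist mm 110
cur yaw 7.39 roll -0.021
pad px [321.2 209.8] area 1221.0 world [[ 0.5062 -0.2709  0.0695]] bbox (284, 125, 75, 157)
rect (array([ 506.0642395 , -271.87213135]), (54.2457160949707, 127.16458129882812), 7.078438758850098)
pad px [307.7 182.2] area 489.5 world [[ 0.5067 -0.2714  0.0695]] bbox (284, 127, 50, 106)
rect (array([ 506.63320923, -271.56817627]), (55.752464294433594, 128.12521362304688), 7.496898174285889)
(array([ 0.50650293, -0.27299001,  0.06365595]), [np.float64(7.6655938313579e-05), np.float64(7.665593831354872e-05)])
```

View pics/s_wrist.png

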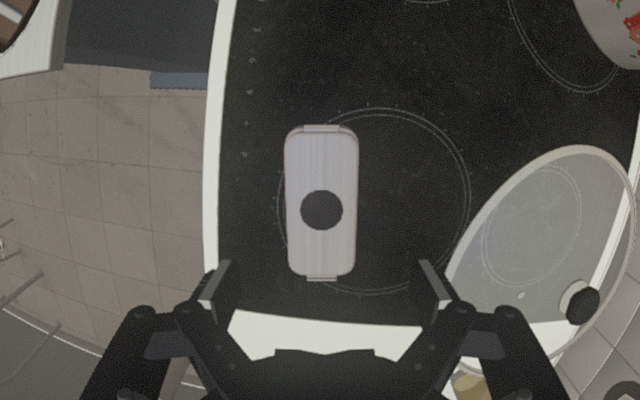

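Pad centre at (321,210). Correcting the small pitch bias seen twice now, the box is at (0.506, -0.2703) with yaw about 7.2°. I descend.

```bash
python3 -m crank '[{"travel":[0.12,-0.03,0.5],"roll":0.03},{"travel":[0.12,-0.03,1.2],"roll":0.03},{"travel":[0.12,-0.03,1.9],"roll":0.03},{"travel":[0.12,-0.03,2.5],"roll":0.03},{"travel":[0.12,-0.03,3],"roll":0.03},{"travel":[0.12,-0.03,3.4],"roll":0.03},{"travel":[0.12,-0.03,3.6],"roll":0.03},{"travel":[0.12,-0.03,3.6],"roll":0.03},{"travel":[0.12,-0.03,3.6],"roll":0.03}]'
python3 - <<'E'
from h import *
plan([.506,-.2703,.0138],7.2)
f=bot.grab_frame("wrist"); cv2.imwrite("pics/t_wrist.png",f["frame"][:,:,::-1])
boxtop(f,[.5065,-.2715,.069],True,.0695,.067)
E
```

```text
t: 16.98
eef_pos: [0.5053, -0.2706, 0.0145]
eef_rot: [2.077, 2.356, 0.0]
force: [0.4, -0.1, 0.5]
width: 0.0851
t 16.98 pos [ 0.5053 -0.2706  0.0145] x [-0.125  0.992 -0.   ] y [0.992 0.125 0.001] z [ 8.e-04 -3.e-04 -1.e+00] F [ 0.4 -0.1  0.5] w 0.0851
travel [0.006 0.023 0.025] dist mm 1
cur yaw 7.21 roll 0.002
pad px [322.8 296.6] area 2881.5 world [[ 0.506  -0.2682  0.0695]] bbox (253, 119, 139, 237)
rect (array([ 503.16137695, -251.99346924]), (54.49573516845703, 113.69855499267578), 7.4723639488220215)
```

View pics/t_wrist.png

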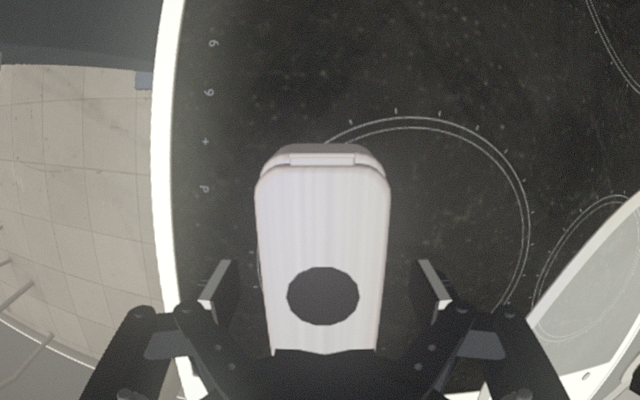

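Fingers straddle the box evenly (box columns 257–390, fingers 215 and 430). I close.

```bash
python3 -m crank '[{"travel":[0.005,0.02,0.02],"roll":0},{"travel":[0.005,0.02,0.02],"roll":0},{"travel":[0.005,0.02,0.02],"roll":0},{"travel":[0.005,0.02,0.02],"roll":0},{"travel":[0.005,0.02,0.02],"roll":0},{"travel":[0.005,0.02,0.02],"roll":0},{"travel":[0.005,0.02,0.02],"roll":0},{"travel":[0.005,0.02,0.02],"roll":0}]' -1
python3 -m crank '[{"travel":[0,0,-0.5],"roll":0},{"travel":[0,0,-1.5],"roll":0},{"travel":[0,0,-2.7],"roll":0},{"travel":[0,0,-4],"roll":0},{"travel":[0,0,-5.3],"roll":0},{"travel":[0,0,-6.4],"roll":0},{"travel":[0,0,-7.1],"roll":0},{"travel":[0,0,-7.1],"roll":0}]'
python3 - <<'E'
from h import *
state()
f=bot.grab_frame("wrist"); a=f["frame"]; b=cv2.imread("pics/f_wrist.png")[:,:,::-1]
out=np.hstack([cv2.resize(x[110:230,240:410],None,fx=2.3,fy=2.3,interpolation=cv2.INTER_CUBIC) for x in(b,a)]); cv2.imwrite("pics/u_cmp.png",out[:,:,::-1])
cv2.imwrite("pics/u_wrist.png",a[:,:,::-1])
for n,x in(("mid",b),("top",a)):
    g=x.astype(int).sum(2)//3; col=g[:,318:332].mean(1).round().astype(int); print(n,[(r,col[r]) for r in range(125,185)])
E
```

```text
t: 17.7
eef_pos: [0.5057, -0.2702, 0.0147]
eef_rot: [2.077, 2.356, 0.002]
force: [-4.1, 3.2, 14.6]
width: 0.056
t: 18.37
eef_pos: [0.5072, -0.2715, 0.231]
eef_rot: [2.073, 2.352, 0.004]
force: [0.3, -1.0, -3.4]
width: 0.0552
t 18.37 pos [ 0.5072 -0.2715  0.231 ] x [-0.125  0.992 -0.003] y [0.992 0.125 0.007] z [ 0.0069 -0.0023 -1.    ] F [ 0.3 -1.  -3.4] w 0.0552
mid [(125, np.int64(37)), (126, np.int64(38)), (127, np.int64(39)), (128, np.int64(38)), (129, np.int64(41)), (130, np.int64(40)), (131, np.int64(39)), (132, np.int64(40)), (133, np.int64(44)), (134, np.int64(42)), (135, np.int64(45)), (136, np.int64(47)), (137, np.int64(58)), (138, np.int64(78)), (139, np.int64(80)), (140, np.int64(80)), (141, np.int64(82)), (142, np.int64(84)), (143, np.int64(86)), (144, np.int64(86)), (145, np.int64(72)), (146, np.int64(87)), (147, np.int64(113)), (148, np.int64(118)), (149, np.int64(106)), (150, np.int64(105)), (151, np.int64(123)), (152, np.int64(139)), (153, np.int64(145)), (154, np.int64(148)), (155, np.int64(150)), (156, np.int64(151)), (157, np.int64(150)), (158, np.int64(148)), (15
[... 1164 characters left out ...]
53, np.int64(90)), (154, np.int64(117)), (155, np.int64(141)), (156, np.int64(158)), (157, np.int64(163)), (158, np.int64(154)), (159, np.int64(144)), (160, np.int64(150)), (161, np.int64(162)), (162, np.int64(165)), (163, np.int64(165)), (164, np.int64(165)), (165, np.int64(156)), (166, np.int64(135)), (167, np.int64(115)), (168, np.int64(125)), (169, np.int64(140)), (170, np.int64(148)), (171, np.int64(152)), (172, np.int64(156)), (173, np.int64(159)), (174, np.int64(163)), (175, np.int64(166)), (176, np.int64(167)), (177, np.int64(167)), (178, np.int64(167)), (179, np.int64(167)), (180, np.int64(167)), (181, np.int64(167)), (182, np.int64(167)), (183, np.int64(168)), (184, np.int64(168))]
```

View pics/u_cmp.png

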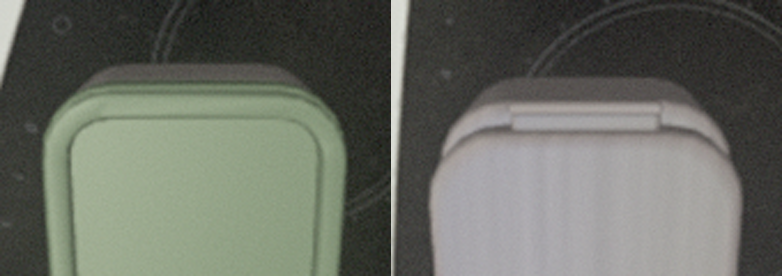

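View pics/u_wrist.png

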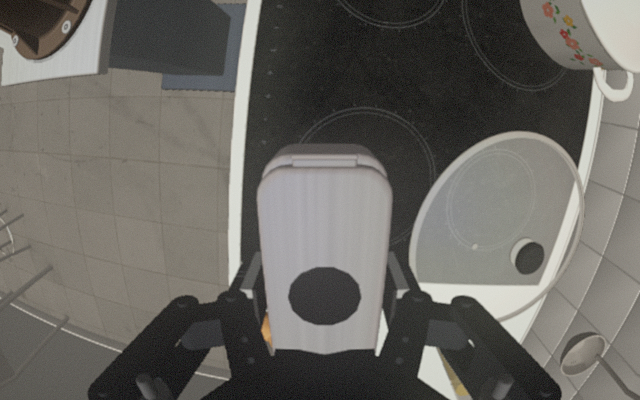

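Run:
```python
from h import *
import pickle
s,Rm=state(); p=s["eef_pos"]
f=bot.grab_frame("wrist")
def tx(u,h): # h above TCP
    w=plane(f,u,p[2]+h,True)[0]; return (Rm.T@(w-p))[:2]*1000
for under in (-.0083,-.0138):
    print("mid bottom edge",tx((325,137.3),under+.005),"rim far",tx((325,145.8),under+.047),"rim top lip",tx((325,151),under+.049))
for under in (-.0092,-.0147):
    print("top bottom edge",tx((325,143.2),under+.005),"lid far",tx((325,167),under+.062),"pad",tx((324.5,295.5),under+.064))
boxtop(f,p+[0,0,.05],True,p[2]+.055,p[2]+.055)
```

```text
t 18.42 pos [ 0.5063 -0.2705  0.2283] x [-0.126  0.992 -0.001] y [0.992 0.126 0.004] z [ 4.e-03 -9.e-04 -1.e+00] F [-0.5 -0.2 -5.2] w 0.0548
mid bottom edge [62.50094232  2.0043003 ] rim far [63.60052942  1.94827147] rim top lip [61.75674665  1.94696404]
mid bottom edge [61.89887836  2.01194759] rim far [62.84515518  1.95602257] rim top lip [60.90702046  1.95478244]
top bottom edge [59.14782812  2.00773306] lid far [57.67846105  1.93433882] pad [2.69306399 1.78128767]
top bottom edge [58.43946191  2.01545159] lid far [56.53506252  1.94238313] pad [-1.23583203  1.78178384]
pad px [324.3 295.8] area 3104.5 world [[ 0.5074 -0.2676  0.2833]] bbox (256, 153, 136, 204)
rect (array([ 507.20883179, -256.19314575]), (59.740753173828125, 99.18952941894531), 5.3805389404296875)
```

Comparing the far-bottom wall edge (row 143.2 now, 137.3 for box_mid), box_top sits 3.3 mm further toward -y in the grip. I will aim at TCP y ≈ 0.339. Travelling back.

Run:
```python
from h import *
plan([.4988,.3393,.225],2.1)
```

```text
t 18.47 pos [ 0.5054 -0.2697  0.2263] x [-0.126  0.992  0.   ] y [0.992 0.126 0.001] z [ 8.e-04  4.e-04 -1.e+00] F [-0.7 -0.4 -4.6] w 0.055
travel [20.165  2.338  0.051] dist mm 609
cur yaw 7.24 roll 1.027
```

```bash
python3 -m crank '[{"travel":[0.7,0.08,0],"roll":0},{"travel":[1.7,0.2,0],"roll":0.1},{"travel":[2.9,0.33,0],"roll":0.2},{"travel":[4.1,0.47,0],"roll":0.3},{"travel":[5.3,0.6,0],"roll":0.4},{"travel":[6.5,0.75,0],"roll":0.4},{"travel":[7.7,0.9,0],"roll":0.5},{"travel":[8.9,1.03,0],"roll":0.5},{"travel":[10.1,1.17,0],"roll":0.6},{"travel":[11.3,1.3,0],"roll":0.6}]'
python3 - <<'E'
from h import *
plan([.4988,.3393,.225],2.1)
E
```

```text
t: 19.3
eef_pos: [0.4997, 0.0729, 0.2243]
eef_rot: [-2.137, -2.3, 0.005]
force: [1.1, -0.5, -4.4]
width: 0.0554
t 19.3 pos [0.4997 0.0729 0.2243] x [-0.073  0.997 -0.001] y [ 0.997  0.073 -0.003] z [-3.4e-03 -9.0e-04 -1.0e+00] F [ 1.1 -0.5 -4.4] w 0.0554
travel [ 8.857  0.619 -0.032] dist mm 266
cur yaw 4.2 roll 0.419
```

```bash
python3 -m crank '[{"travel":[1.2,0.08,0],"roll":0.1},{"travel":[2.4,0.17,0],"roll":0.2},{"travel":[3.6,0.25,0],"roll":0.3},{"travel":[4.8,0.35,0],"roll":0.4},{"travel":[5.9,0.45,0],"roll":0.4},{"travel":[7,0.5,0],"roll":0.4},{"travel":[7.9,0.55,0],"roll":0.4},{"travel":[8.5,0.6,0],"roll":0.4},{"travel":[8.8,0.6,0],"roll":0.4},{"travel":[8.8,0.6,0],"roll":0.4}]'
python3 -m crank '[{"travel":[0,0,0],"roll":0},{"travel":[0,0,0],"roll":0}]'
python3 - <<'E'
from h import *
plan([.4988,.3393,.14],2.1)
f=bot.grab_frame("wrist"); cv2.imwrite("pics/v_wrist.png",f["frame"][:,:,::-1])
E
```

```text
t: 20.13
eef_pos: [0.4991, 0.3371, 0.2246]
eef_rot: [-2.175, -2.266, 0.004]
force: [1.2, -0.6, -4.3]
width: 0.0549
t: 20.3
eef_pos: [0.5007, 0.3331, 0.2262]
eef_rot: [2.181, 2.26, -0.001]
force: [-0.3, 0.1, -3.9]
width: 0.0553
t 20.3 pos [0.5007 0.3331 0.2262] x [-0.036  0.999 -0.001] y [ 0.999  0.036 -0.   ] z [-1.0e-04 -1.2e-03 -1.0e+00] F [-0.3  0.1 -3.9] w 0.0553
travel [ 0.211 -0.057  2.873] dist mm 86
cur yaw 2.05 roll -0.011
```

View pics/v_wrist.png

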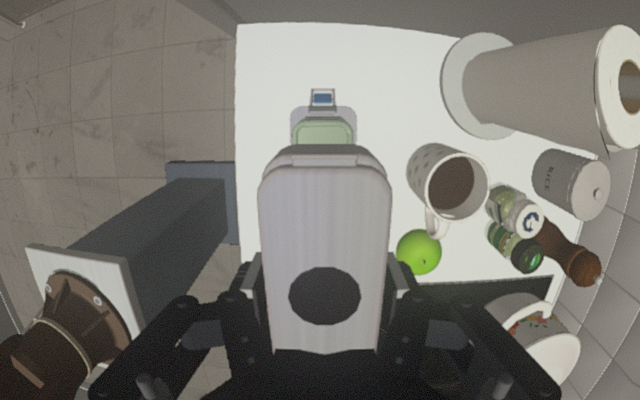

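The held box is above the stack; box_mid's far end is seen at (323,130). I correct and lower to hover.

```bash
python3 -m crank '[{"travel":[0.2,-0.05,0.4],"roll":0},{"travel":[0.2,-0.05,1],"roll":0},{"travel":[0.2,-0.05,1.7],"roll":0},{"travel":[0.2,-0.05,2.3],"roll":0},{"travel":[0.2,-0.05,2.8],"roll":0},{"travel":[0.2,-0.05,2.8],"roll":0},{"travel":[0.2,-0.05,2.8],"roll":0},{"travel":[0.2,-0.05,2.8],"roll":0},{"travel":[0.2,-0.05,2.8],"roll":0}]'
python3 - <<'E'
from h import *
plan([.4988,.3393,.13],2.1)
f=bot.grab_frame("wrist"); a=f["frame"]
c=cv2.resize(a[60:200,240:410],None,fx=4,fy=4,interpolation=cv2.INTER_CUBIC); cv2.imwrite("pics/w_zoom.png",c[:,:,::-1])
f=bot.grab_frame("scene"); 
c=cv2.resize(f["frame"][120:220,160:310],None,fx=5,fy=5,interpolation=cv2.INTER_CUBIC); cv2.imwrite("pics/w_scene.png",c[:,:,::-1])
E
```

```text
t: 21.1
eef_pos: [0.4992, 0.342, 0.1435]
eef_rot: [2.178, 2.263, 0.003]
force: [1.2, -0.2, -3.3]
width: 0.0548
t 21.1 pos [0.4992 0.342  0.1435] x [-0.038  0.999  0.001] y [0.999 0.038 0.002] z [ 0.0016  0.0013 -1.    ] F [ 1.2 -0.2 -3.3] w 0.0548
travel [-0.09  -0.017  0.449] dist mm 14
cur yaw 2.19 roll 0.019
```

View pics/w_zoom.png

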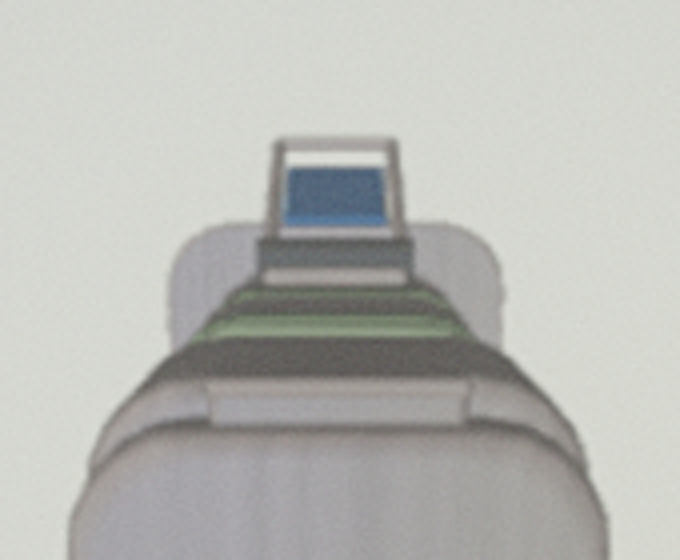

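View pics/w_scene.png

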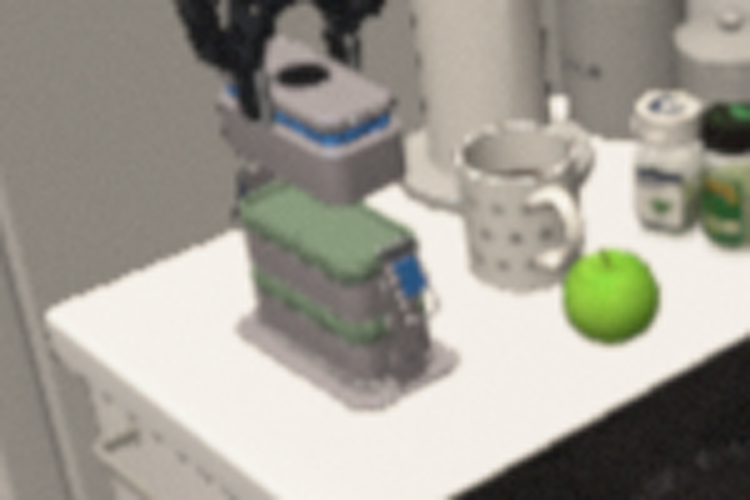

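The strap (335), base (336) and held box (339) centres agree within about 0.7 mm. I make the small correction and lower.

```bash
python3 -m crank '[{"travel":[-0.09,-0.02,0.1],"roll":0},{"travel":[-0.09,-0.02,0.3],"roll":0},{"travel":[-0.09,-0.02,0.5],"roll":0},{"travel":[-0.09,-0.02,0.7],"roll":0},{"travel":[-0.09,-0.02,0.8],"roll":0},{"travel":[-0.09,-0.02,0.8],"roll":0},{"travel":[-0.09,-0.02,0.8],"roll":0}]'
python3 - <<'E'
from h import *
plan([.4987,.3393,.1052],2.1)
f=bot.grab_frame("wrist"); a=f["frame"]
c=cv2.resize(a[60:200,240:410],None,fx=4,fy=4,interpolation=cv2.INTER_CUBIC); cv2.imwrite("pics/x_zoom.png",c[:,:,::-1])
E
```

```text
t: 21.78
eef_pos: [0.4978, 0.3389, 0.118]
eef_rot: [2.178, 2.264, -0.001]
force: [0.5, -0.6, -4.7]
width: 0.0548
t 21.78 pos [0.4978 0.3389 0.118 ] x [-0.039  0.999 -0.   ] y [ 0.999  0.039 -0.   ] z [-4.e-04 -5.e-04 -1.e+00] F [ 0.5 -0.6 -4.7] w 0.0548
travel [0.012 0.03  0.425] dist mm 13
cur yaw 2.21 roll 0.022
```

View pics/x_zoom.png

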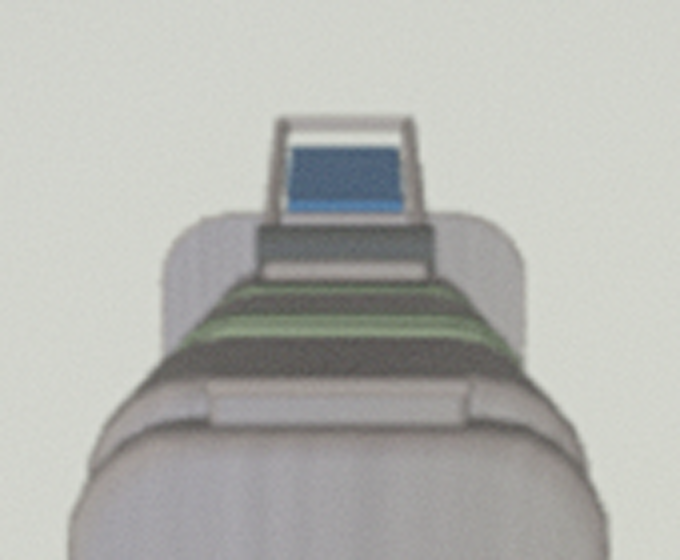

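Held box 339 against strap 346 and base 343, so it needs about 1 mm toward +x. I apply that and lower to contact.

```bash
python3 -m crank '[{"travel":[0.01,0.03,0.05],"roll":0},{"travel":[0.01,0.03,0.15],"roll":0},{"travel":[0.01,0.03,0.25],"roll":0},{"travel":[0.01,0.03,0.3],"roll":0},{"travel":[0.01,0.03,0.3],"roll":0},{"travel":[0.01,0.03,0.3],"roll":0}]'
python3 -m crank '[{"travel":[0,0,0.03],"roll":0},{"travel":[0,0,0.06],"roll":0},{"travel":[0,0,0.06],"roll":0},{"travel":[0,0,0.06],"roll":0}]'
```

```text
t: 22.33
eef_pos: [0.4987, 0.3393, 0.1092]
eef_rot: [-2.178, -2.264, 0.0]
force: [-0.5, -0.8, -4.5]
width: 0.0548
t: 22.67
eef_pos: [0.4988, 0.3393, 0.1075]
eef_rot: [-2.178, -2.264, 0.0]
force: [0.4, 0.3, -4.5]
width: 0.0551
```

```bash
python3 -m crank '[{"travel":[0,0,0.03],"roll":0},{"travel":[0,0,0.04],"roll":0},{"travel":[0,0,0.04],"roll":0}]'
python3 -m crank '[{"travel":[0,0,0.02],"roll":0},{"travel":[0,0,0.03],"roll":0},{"travel":[0,0,0.03],"roll":0}]'
python3 -m crank '[{"travel":[0,0,0.02],"roll":0},{"travel":[0,0,0.03],"roll":0},{"travel":[0,0,0.03],"roll":0}]'
```

```text
t: 22.92
eef_pos: [0.4987, 0.3393, 0.1062]
eef_rot: [-2.178, -2.264, 0.0]
force: [0.6, -0.3, -4.6]
width: 0.055
t: 23.17
eef_pos: [0.4989, 0.3396, 0.1056]
eef_rot: [-2.178, -2.264, -0.001]
force: [-0.8, -0.6, -2.2]
width: 0.0552
t: 23.42
eef_pos: [0.4991, 0.3397, 0.1054]
eef_rot: [-2.178, -2.264, -0.002]
force: [-2.7, -1.2, 5.2]
width: 0.0554
```

Contact at 0.1055, where full seating was predicted at 0.1052. A slight extra press, then relax and release.

```bash
python3 -m crank '[{"travel":[0,0,0.02],"roll":0},{"travel":[0,0,0.02],"roll":0}]'
python3 -m crank '[{"travel":[0,0,-0.03],"roll":0},{"travel":[0,0,-0.03],"roll":0}]'
python3 -m crank '[{"travel":[0,0,0],"roll":0},{"travel":[0,0,0],"roll":0},{"travel":[0,0,0],"roll":0},{"travel":[0,0,0],"roll":0},{"travel":[0,0,0],"roll":0},{"travel":[0,0,0],"roll":0}]' 1
python3 -m crank '[{"travel":[0,0,-0.3],"roll":0},{"travel":[0,0,-1],"roll":0},{"travel":[0,0,-2],"roll":0},{"travel":[0,0,-3],"roll":0},{"travel":[0,0,-3.8],"roll":0},{"travel":[0,0,-4],"roll":0},{"travel":[0,0,-4],"roll":0},{"travel":[0,0,-4],"roll":0}]'
python3 - <<'E'
from h import *
import pickle
s,_=state()
f=bot.grab_frame("wrist"); cv2.imwrite("pics/y_wrist.png",f["frame"][:,:,::-1]); pickle.dump(f,open("y.pkl","wb"))
f=bot.grab_frame("scene"); pickle.dump(f,open("ys.pkl","wb"))
c=cv2.resize(f["frame"][120:220,160:310],None,fx=5,fy=5,interpolation=cv2.INTER_CUBIC); cv2.imwrite("pics/y_scene.png",c[:,:,::-1])
E
```

```text
t: 23.58
eef_pos: [0.4992, 0.3397, 0.1053]
eef_rot: [-2.178, -2.264, -0.002]
force: [-4.0, -1.5, 11.0]
width: 0.0555
t: 23.75
eef_pos: [0.4991, 0.3396, 0.1054]
eef_rot: [-2.178, -2.264, -0.002]
force: [-2.6, 0.4, 4.2]
width: 0.0552
t: 24.25
eef_pos: [0.4988, 0.3393, 0.1047]
eef_rot: [2.178, 2.264, -0.0]
force: [0.3, 0.6, -0.5]
width: 0.0854
t: 24.92
eef_pos: [0.4986, 0.3394, 0.2247]
eef_rot: [-2.178, -2.264, -0.0]
force: [-0.1, -0.1, -0.5]
width: 0.0852
t 24.92 pos [0.4986 0.3394 0.2247] x [-0.039  0.999  0.   ] y [ 0.999  0.039 -0.   ] z [-1.e-04  4.e-04 -1.e+00] F [-0.1 -0.1 -0.5] w 0.0852
```

View pics/y_wrist.png

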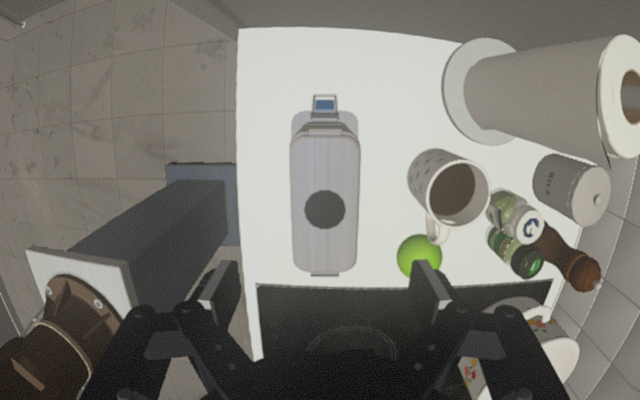

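View pics/y_scene.png

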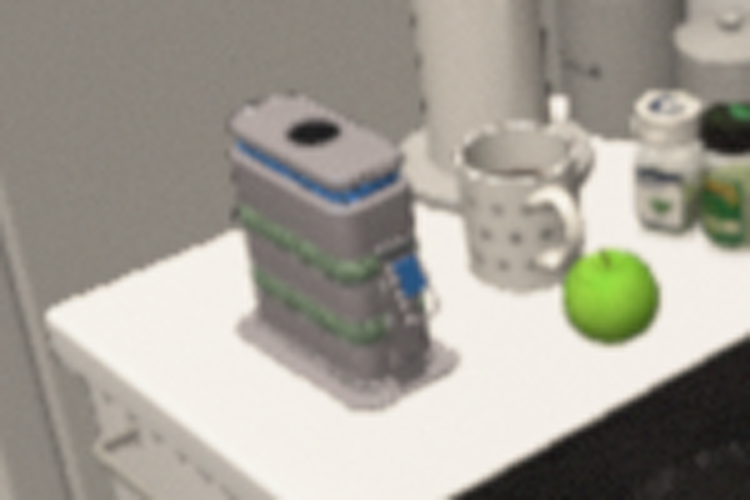

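The stack stands straight: two even green bands, the seal free and the pad at (325,210) in the wrist view. I shut the fingers and locate the pad.

```bash
python3 -m crank '[{"travel":[0,0,0],"roll":0},{"travel":[0,0,0],"roll":0},{"travel":[0,0,0],"roll":0},{"travel":[0,0,0],"roll":0},{"travel":[0,0,0],"roll":0},{"travel":[0,0,0],"roll":0},{"travel":[0,0,0],"roll":0},{"travel":[0,0,0],"roll":0},{"travel":[0,0,0],"roll":0},{"travel":[0,0,0],"roll":0}]' -1
python3 - <<'E'
from h import *
import pickle
def pad(f,guess,k,r):
    g=cv2.cvtColor(f["frame"],cv2.COLOR_RGB2GRAY); u=project(f,guess,k)[0].astype(int)
    x0,y0=u-r; sub=g[y0:y0+2*r,x0:x0+2*r]
    t,_=cv2.threshold(sub,0,255,cv2.THRESH_OTSU)
    m=np.zeros_like(g);m[y0:y0+2*r,x0:x0+2*r]=sub<t
    c=min(blobs(m,15),key=lambda c:np.hypot(*(np.array(cv2.minEnclosingCircle(c)[0])-u)))
    e=cv2.moments(c); p=(e["m10"]/e["m00"],e["m01"]/e["m00"]); print(p,cv2.boundingRect(c)); return p
f=pickle.load(open("y.pkl","rb"));fs=pickle.load(open("ys.pkl","rb"));
g=[.499,.337,.16]
p1=pad(f,g,True,30);p2=pad(fs,g,False,9)
o,d=rays(f,p1,True);o2,d2=rays(fs,p2);print(plane(f,p1,.16,True),plane(fs,p2,.16),tri((o,d[0]),(o2,d2[0])))
f=bot.grab_frame("wrist"); cv2.imwrite("pics/z_wrist.png",f["frame"][:,:,::-1])
plan([.499,.337,.175],2.1)
E
```

```text
t: 25.85
eef_pos: [0.4988, 0.3394, 0.2248]
eef_rot: [2.178, 2.264, 0.0]
force: [0.5, 0.1, -0.5]
width: -0.0001
(324.49873843566024, 209.1139613120269) (304, 190, 42, 39)
(222.375, 146.05357142857142) (218, 144, 10, 5)
[[0.50034367 0.3391194  0.16      ]] [[0.49299864 0.32674968 0.16      ]] (array([0.499838  , 0.33722469, 0.15375521]), [np.float64(0.0006609078699342325), np.float64(0.0006609078699341095)])
t 25.9 pos [0.4988 0.3394 0.2248] x [-0.039  0.999  0.   ] y [0.999 0.039 0.   ] z [ 0.e+00  1.e-04 -1.e+00] F [ 0.3 -0.3  0.5] w -0.0002
travel [-0.079  0.003  1.661] dist mm 50
cur yaw 2.21 roll 0.023
```

View pics/z_wrist.png

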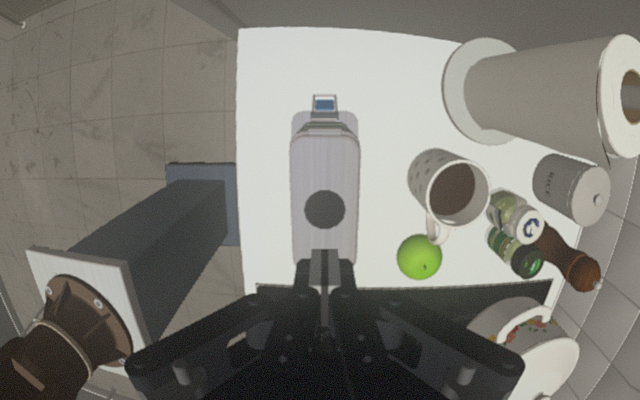

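The shut fingertips are at (325,255) and the pad at (325,209). Triangulation puts the pad at about (0.4995, 0.337). I descend to just above it.

```bash
python3 -m crank '[{"travel":[-0.075,0.005,0.3],"roll":0},{"travel":[-0.075,0.005,0.8],"roll":0},{"travel":[-0.075,0.005,1.3],"roll":0},{"travel":[-0.075,0.005,1.7],"roll":0},{"travel":[-0.075,0.005,1.8],"roll":0},{"travel":[-0.075,0.005,1.8],"roll":0},{"travel":[-0.075,0.005,1.8],"roll":0}]'
python3 - <<'E'
from h import *
plan([.499,.3372,.160],2.1)
f=bot.grab_frame("wrist"); cv2.imwrite("pics/aa_wrist.png",f["frame"][:,:,::-1])
f=bot.grab_frame("scene"); 
c=cv2.resize(f["frame"][110:210,160:310],None,fx=5,fy=5,interpolation=cv2.INTER_CUBIC); cv2.imwrite("pics/aa_scene.png",c[:,:,::-1])
E
```

```text
t: 26.48
eef_pos: [0.4993, 0.3371, 0.171]
eef_rot: [2.178, 2.264, 0.0]
force: [-0.4, -0.2, 0.3]
width: 0.0
t 26.48 pos [0.4993 0.3371 0.171 ] x [-0.038  0.999 -0.   ] y [0.999 0.038 0.   ] z [ 2.e-04 -0.e+00 -1.e+00] F [-0.4 -0.2  0.3] w 0.0
travel [ 0.005 -0.01   0.368] dist mm 11
cur yaw 2.2 roll 0.02
```

View pics/aa_wrist.png

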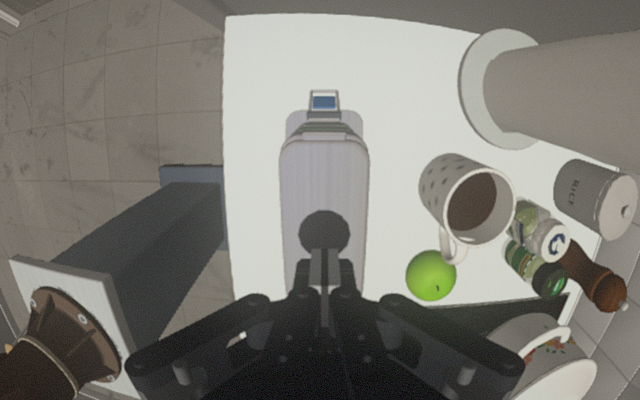

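View pics/aa_scene.png

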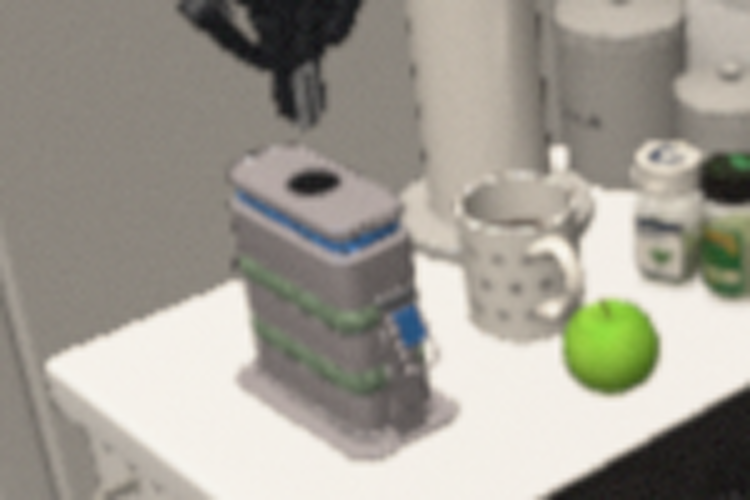

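Run:
```python
from h import *
s,Rm=state();p=s["eef_pos"]
fs=bot.grab_frame("scene");fw=bot.grab_frame("wrist")
for z in (.171,.18,.16): 
    q=p.copy();q[2]=z
    u=project(fs,q)[0]; print(z,"scene",u,"zoom",(u-[160,110])*5,"wrist",project(fw,q,True)[0])
u=project(fs,[.4995,.3372,.16])[0];print((u-[160,110])*5)
c=cv2.resize(fw["frame"][180:340,250:400],None,fx=4,fy=3.7,interpolation=cv2.INTER_CUBIC); cv2.imwrite("pics/ab.png",c[:,:,::-1])
```

```text
t 26.58 pos [0.4996 0.3373 0.1716] x [-0.039  0.999  0.001] y [0.999 0.039 0.001] z [ 1.e-03  8.e-04 -1.e+00] F [0.3 0.7 0.1] w -0.0002
0.171 scene [221.69888582 140.93725425] zoom [308.49442909 154.68627127] wrist [321.52639401 244.85356447]
0.18 scene [221.28021432 138.25807786] zoom [306.40107162 141.29038929] wrist [321.4010949  251.83257156]
0.16 scene [222.20565686 144.18020016] zoom [311.02828429 170.90100082] wrist [321.66610073 237.11511773]
[311.05454651 171.01082644]
```

View pics/ab.png

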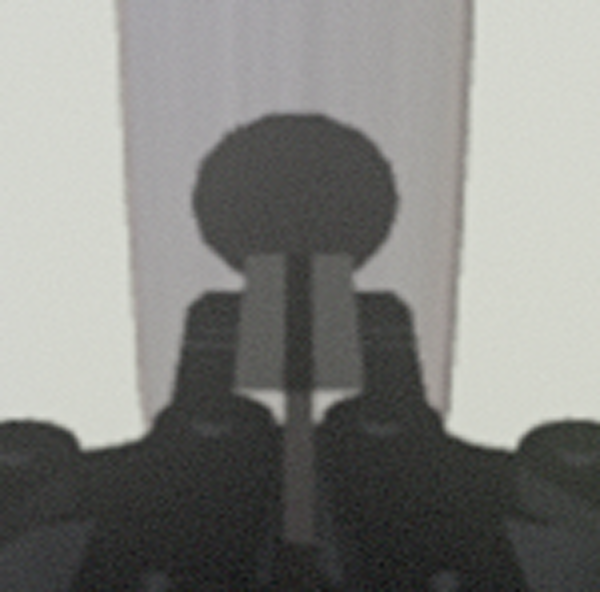

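The camera shows the tips still well above the pad and centred on it sideways. The scene view suggests a larger gap than the numbers, so I go down in small steps by force.

```bash
python3 -m crank '[{"travel":[0,0,0.1],"roll":0},{"travel":[0,0,0.2],"roll":0},{"travel":[0,0,0.25],"roll":0},{"travel":[0,0,0.25],"roll":0}]'
python3 -m crank '[{"travel":[0,0,0.04],"roll":0},{"travel":[0,0,0.08],"roll":0},{"travel":[0,0,0.08],"roll":0}]'
```

```text
t: 27.02
eef_pos: [0.4987, 0.337, 0.1628]
eef_rot: [-2.178, -2.264, 0.001]
force: [0.3, 0.2, -0.5]
width: -0.0001
t: 27.27
eef_pos: [0.4989, 0.3371, 0.1607]
eef_rot: [-2.178, -2.264, 0.001]
force: [-0.0, -0.0, -0.1]
width: -0.0002
```

```bash
python3 -m crank '[{"travel":[0,0,0.04],"roll":0},{"travel":[0,0,0.05],"roll":0},{"travel":[0,0,0.05],"roll":0}]'
python3 -m crank '[{"travel":[0,0,0.04],"roll":0},{"travel":[0,0,0.05],"roll":0},{"travel":[0,0,0.05],"roll":0}]'
python3 - <<'E'
from h import *
fs=bot.grab_frame("scene");fw=bot.grab_frame("wrist")
a=cv2.resize(fw["frame"][180:340,250:400],None,fx=2.5,fy=2.5,interpolation=cv2.INTER_CUBIC)
b=cv2.resize(fs["frame"][115:215,180:280],None,fx=4,fy=4,interpolation=cv2.INTER_CUBIC)
cv2.imwrite("pics/ac.png",np.hstack([a,b])[:,:,::-1])
E
```

```text
t: 27.52
eef_pos: [0.499, 0.3371, 0.1593]
eef_rot: [-2.178, -2.264, 0.0]
force: [-1.0, 0.1, -0.1]
width: -0.0
t: 27.77
eef_pos: [0.499, 0.3371, 0.1578]
eef_rot: [-2.178, -2.264, 0.0]
force: [-0.0, -0.7, 0.1]
width: 0.0002
```

View pics/ac.png

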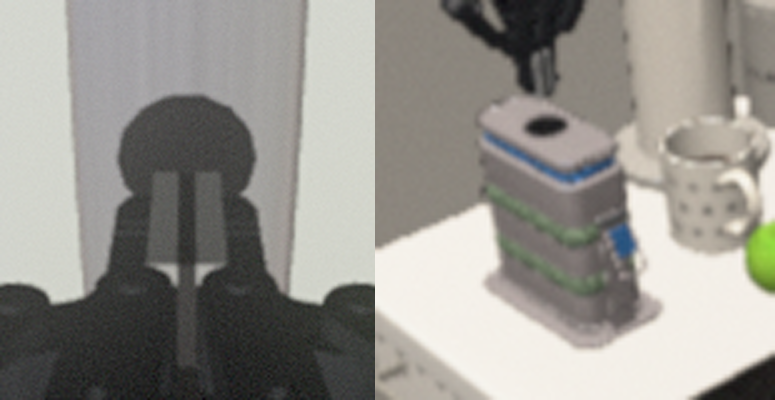

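No contact yet; both views still show a gap. I continue in small steps.

```bash
for i in 1 2 ; do :; done; python3 -m crank '[{"travel":[0,0,0.05],"roll":0},{"travel":[0,0,0.08],"roll":0},{"travel":[0,0,0.08],"roll":0}]'
python3 -m crank '[{"travel":[0,0,0.05],"roll":0},{"travel":[0,0,0.08],"roll":0},{"travel":[0,0,0.08],"roll":0}]'
```

```text
t: 28.12
eef_pos: [0.4989, 0.337, 0.1552]
eef_rot: [-2.178, -2.264, 0.001]
force: [-0.2, 0.4, -0.2]
width: -0.0001
t: 28.37
eef_pos: [0.4989, 0.3371, 0.1529]
eef_rot: [-2.178, -2.264, 0.001]
force: [0.4, -0.0, -0.5]
width: 0.0001
```

```bash
python3 -m crank '[{"travel":[0,0,0.05],"roll":0},{"travel":[0,0,0.08],"roll":0},{"travel":[0,0,0.08],"roll":0}]'
python3 -m crank '[{"travel":[0,0,0.05],"roll":0},{"travel":[0,0,0.08],"roll":0},{"travel":[0,0,0.08],"roll":0}]'
python3 - <<'E'
from h import *
fs=bot.grab_frame("scene");fw=bot.grab_frame("wrist")
a=cv2.resize(fw["frame"][180:340,250:400],None,fx=2.5,fy=2.5,interpolation=cv2.INTER_CUBIC)
b=cv2.resize(fs["frame"][130:180,195:245],None,fx=8,fy=8,interpolation=cv2.INTER_CUBIC)
cv2.imwrite("pics/ad.png",np.hstack([a,b])[:,:,::-1])
E
```

```text
t: 28.62
eef_pos: [0.4989, 0.3371, 0.1505]
eef_rot: [-2.178, -2.264, 0.0]
force: [-0.0, -0.5, 0.1]
width: -0.0001
t: 28.87
eef_pos: [0.4989, 0.3371, 0.1481]
eef_rot: [-2.178, -2.264, 0.0]
force: [-0.6, 0.4, -0.1]
width: -0.0
```

View pics/ad.png

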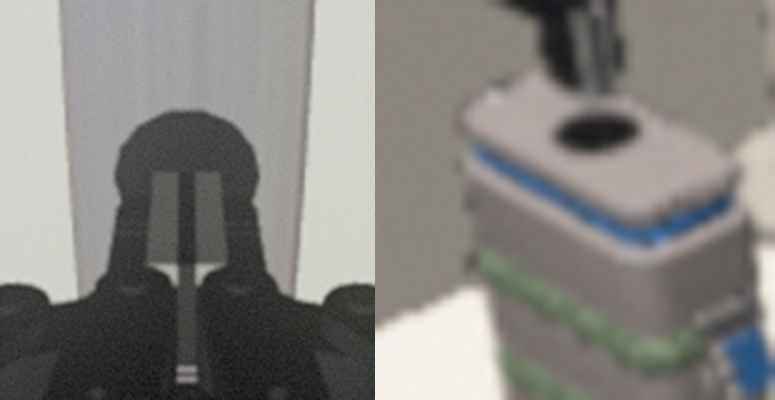

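The gap is still about 15 mm by the scene view (tip 90, pad 132 in the 8x crop) and the seal is uncompressed. The real tips evidently stand behind the reported TCP. I continue by force.

```bash
python3 -m crank '[{"travel":[0,0,0.05],"roll":0},{"travel":[0,0,0.1],"roll":0},{"travel":[0,0,0.1],"roll":0}]'
python3 -m crank '[{"travel":[0,0,0.05],"roll":0},{"travel":[0,0,0.1],"roll":0},{"travel":[0,0,0.1],"roll":0}]'
python3 -m crank '[{"travel":[0,0,0.05],"roll":0},{"travel":[0,0,0.08],"roll":0},{"travel":[0,0,0.08],"roll":0}]'
```

```text
t: 29.22
eef_pos: [0.4989, 0.337, 0.145]
eef_rot: [-2.178, -2.264, 0.001]
force: [-0.5, -0.9, -0.5]
width: 0.0001
t: 29.47
eef_pos: [0.4989, 0.337, 0.142]
eef_rot: [-2.178, -2.264, 0.001]
force: [-0.3, 0.5, -0.1]
width: 0.0002
t: 29.72
eef_pos: [0.4989, 0.3371, 0.1397]
eef_rot: [-2.178, -2.264, 0.0]
force: [0.9, -0.0, 0.2]
width: 0.0
```

```bash
python3 -m crank '[{"travel":[0,0,0.05],"roll":0},{"travel":[0,0,0.08],"roll":0},{"travel":[0,0,0.08],"roll":0}]'
python3 - <<'E'
from h import *
fs=bot.grab_frame("scene");fw=bot.grab_frame("wrist");ft=bot.grab_frame("top")
a=cv2.resize(fw["frame"][180:340,250:400],None,fx=2.5,fy=2.5,interpolation=cv2.INTER_CUBIC)
b=cv2.resize(fs["frame"][130:180,195:245],None,fx=8,fy=8,interpolation=cv2.INTER_CUBIC)
cv2.imwrite("pics/ae.png",np.hstack([a,b])[:,:,::-1])
cv2.imwrite("pics/ae_s.png",cv2.resize(fs["frame"][60:220,120:320],None,fx=3.5,fy=3.5,interpolation=cv2.INTER_CUBIC)[:,:,::-1])
E
```

```text
t: 29.97
eef_pos: [0.499, 0.337, 0.1373]
eef_rot: [-2.178, -2.264, 0.0]
force: [-0.7, 0.1, -0.1]
width: 0.0002
```

View pics/ae.png

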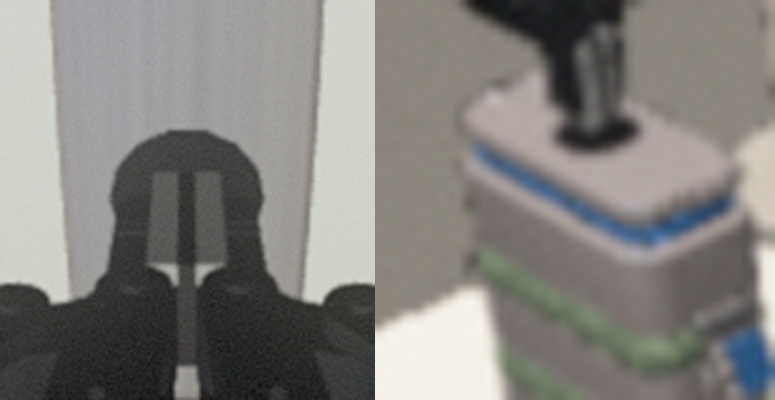

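View pics/ae_s.png

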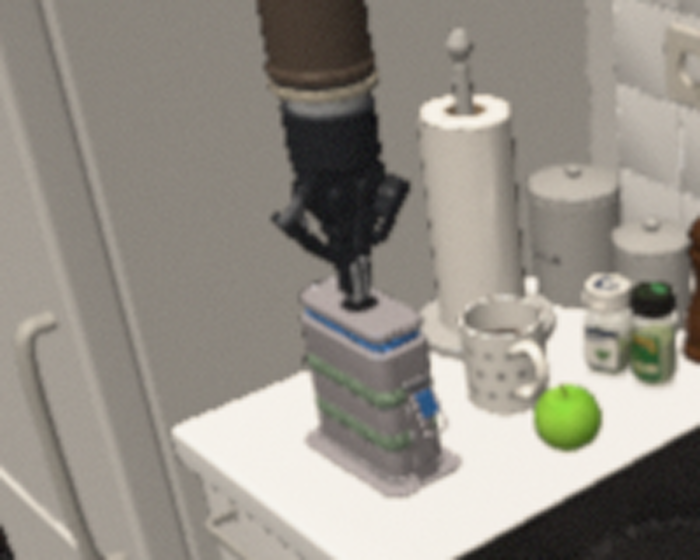

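The tips are now just over the middle of the pad, almost touching. Fine steps from here.

```bash
python3 -m crank '[{"travel":[0,0,0.03],"roll":0},{"travel":[0,0,0.05],"roll":0},{"travel":[0,0,0.05],"roll":0}]'
python3 -m crank '[{"travel":[0,0,0.03],"roll":0},{"travel":[0,0,0.05],"roll":0},{"travel":[0,0,0.05],"roll":0}]'
python3 -m crank '[{"travel":[0,0,0.03],"roll":0},{"travel":[0,0,0.05],"roll":0},{"travel":[0,0,0.05],"roll":0}]'
```

```text
t: 30.37
eef_pos: [0.499, 0.3371, 0.1359]
eef_rot: [-2.178, -2.264, 0.0]
force: [-0.2, 0.0, -0.1]
width: -0.0003
t: 30.62
eef_pos: [0.499, 0.3371, 0.1344]
eef_rot: [-2.178, -2.264, 0.0]
force: [-0.8, 0.8, 0.5]
width: -0.0
t: 30.87
eef_pos: [0.499, 0.3371, 0.1329]
eef_rot: [-2.178, -2.264, 0.0]
force: [0.4, -1.3, 0.5]
width: 0.0
```

```bash
python3 -m crank '[{"travel":[0,0,0.03],"roll":0},{"travel":[0,0,0.04],"roll":0},{"travel":[0,0,0.04],"roll":0}]'
python3 -m crank '[{"travel":[0,0,0.03],"roll":0},{"travel":[0,0,0.04],"roll":0},{"travel":[0,0,0.04],"roll":0}]'
python3 -m crank '[{"travel":[0,0,0.03],"roll":0},{"travel":[0,0,0.04],"roll":0},{"travel":[0,0,0.04],"roll":0}]'
```

```text
t: 31.12
eef_pos: [0.4991, 0.3371, 0.1318]
eef_rot: [2.178, 2.264, 0.0]
force: [0.6, 0.2, 0.1]
width: -0.0
t: 31.37
eef_pos: [0.4992, 0.3371, 0.1307]
eef_rot: [-2.178, -2.264, -0.0]
force: [-0.8, -0.7, 1.5]
width: 0.0001
t: 31.62
eef_pos: [0.4992, 0.3372, 0.1296]
eef_rot: [2.178, 2.264, 0.001]
force: [-1.0, -0.2, 4.8]
width: 0.0002
```

Contact at about 0.1315 and the force is rising at the seal's rate. I press on to 12 N.

```bash
python3 -m crank '[{"travel":[0,0,0.03],"roll":0},{"travel":[0,0,0.06],"roll":0},{"travel":[0,0,0.08],"roll":0},{"travel":[0,0,0.08],"roll":0}]'
python3 -m crank '[{"travel":[0,0,0.02],"roll":0},{"travel":[0,0,0.04],"roll":0},{"travel":[0,0,0.04],"roll":0},{"travel":[0,0,0.04],"roll":0}]'
```

```text
t: 31.95
eef_pos: [0.4993, 0.3372, 0.1275]
eef_rot: [2.178, 2.264, 0.001]
force: [-1.7, -1.5, 8.2]
width: -0.0001
t: 32.28
eef_pos: [0.4994, 0.3372, 0.1266]
eef_rot: [-2.178, -2.264, -0.002]
force: [-2.8, -2.3, 10.7]
width: -0.0001
```

```bash
python3 -m crank '[{"travel":[-0.01,-0.015,0.015],"roll":0},{"travel":[-0.01,-0.015,0.025],"roll":0},{"travel":[-0.01,-0.015,0.025],"roll":0},{"travel":[-0.01,-0.015,0.025],"roll":0}]'
python3 -m crank '[{"travel":[0,0,0],"roll":0},{"travel":[0,0,0],"roll":0},{"travel":[0,0,0],"roll":0}]'
python3 -m crank '[{"travel":[0,0,0],"roll":0},{"travel":[0,0,0],"roll":0},{"travel":[0,0,0],"roll":0}]'
```

```text
t: 32.62
eef_pos: [0.4993, 0.3372, 0.1261]
eef_rot: [2.178, 2.264, 0.003]
force: [-1.4, -0.8, 11.3]
width: -0.0004
t: 32.87
eef_pos: [0.4993, 0.3372, 0.1261]
eef_rot: [2.178, 2.264, 0.003]
force: [-1.9, -0.8, 11.7]
width: 0.0003
t: 33.12
eef_pos: [0.4993, 0.3372, 0.1261]
eef_rot: [2.178, 2.264, 0.003]
force: [-1.8, -0.4, 11.1]
width: -0.0
```

```bash
python3 -m crank '[{"travel":[0,-0.01,0.012],"roll":0},{"travel":[0,-0.01,0.012],"roll":0},{"travel":[0,-0.01,0.012],"roll":0},{"travel":[0,-0.01,0.012],"roll":0}]'
python3 - <<'E'
from h import *
import time
fs=bot.grab_frame("scene");F=[bot.read_state()["force"]]
fw=bot.grab_frame("wrist");F.append(bot.read_state()["force"])
ft=bot.grab_frame("top");F.append(bot.read_state()["force"]);print(np.round(F,1))
b=cv2.resize(fs["frame"][120:200,190:270],None,fx=5,fy=5,interpolation=cv2.INTER_CUBIC)
b2=cv2.resize(cv2.imread("pics/a_scene.png")[:,:,::-1][150:200,190:270],None,fx=4,fy=4)
cv2.imwrite("pics/af.png",b[:,:,::-1]); cv2.imwrite("pics/af_w.png",fw["frame"][:,:,::-1])
E
```

```text
t: 33.45
eef_pos: [0.4992, 0.3372, 0.1259]
eef_rot: [2.178, 2.264, 0.004]
force: [-1.6, 0.0, 12.3]
width: 0.0001
[[-1.  -0.8 12.5]
 [-2.  -1.  12.2]
 [-0.8 -1.1 11.2]]
```

View pics/af.png

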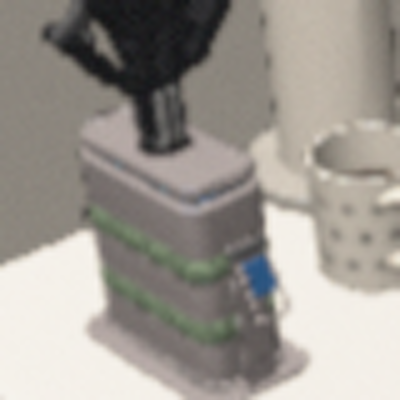

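View pics/af_w.png

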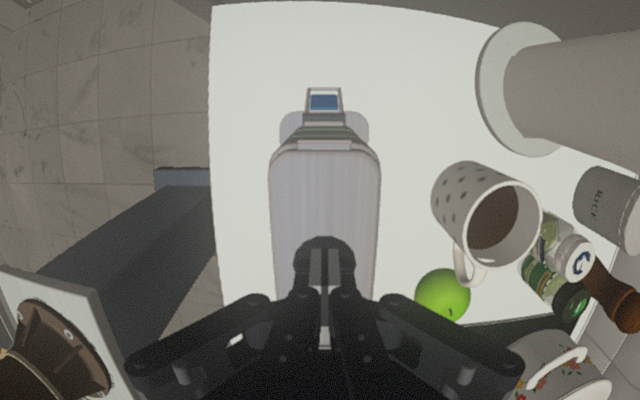

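About 12 N. The blue seal shows only as a thin line, the tips are on the pad at (325,255), and the mug, apple and carrier are unmoved. I hold steady for a few seconds.

```bash
for k in 1 2 3 4 5; do python3 -m crank '[{"travel":[0,0,0],"roll":0},{"travel":[0,0,0],"roll":0},{"travel":[0,0,0],"roll":0},{"travel":[0,0,0],"roll":0},{"travel":[0,0,0],"roll":0},{"travel":[0,0,0],"roll":0},{"travel":[0,0,0],"roll":0},{"travel":[0,0,0],"roll":0},{"travel":[0,0,0],"roll":0},{"travel":[0,0,0],"roll":0}]' | grep -E "t:|pos|force"; done
```

```text
t: 34.43
eef_pos: [0.4992, 0.3372, 0.1259]
eef_rot: [2.178, 2.264, 0.004]
force: [-2.0, -0.8, 11.0]
t: 35.27
eef_pos: [0.4992, 0.3372, 0.1259]
eef_rot: [2.178, 2.264, 0.004]
force: [-1.3, -0.7, 11.8]
t: 36.1
eef_pos: [0.4992, 0.3372, 0.1259]
eef_rot: [2.178, 2.264, 0.003]
force: [-1.6, -1.3, 11.7]
t: 36.93
eef_pos: [0.4992, 0.3372, 0.1259]
eef_rot: [2.178, 2.264, 0.004]
force: [-1.0, -1.0, 11.2]
t: 37.77
eef_pos: [0.4992, 0.3372, 0.1259]
eef_rot: [2.178, 2.264, 0.004]
force: [-0.9, -1.5, 13.0]
```

Run:
```python
from h import *
F=[]
for i in range(6):
    fs=bot.grab_frame("scene");F.append(bot.read_state()["force"])
print(np.mean(F,0).round(2),np.std(F,0).round(2))
cv2.imwrite("pics/ag.png",cv2.resize(fs["frame"][130:190,190:270],None,fx=9,fy=9,interpolation=cv2.INTER_CUBIC)[:,:,::-1])
a=cv2.imread("pics/a_scene.png")[:,:,::-1]
# carrier base shift (low part of plate, unobstructed): phase correlation
w=(slice(178,206),slice(195,262))
g=lambda x:cv2.cvtColor(np.ascontiguousarray(x[w]),cv2.COLOR_RGB2GRAY).astype(np.float32)
print("base shift px",cv2.phaseCorrelate(g(a),g(fs["frame"])))
state()
```

```text
[-1.36 -0.98 11.6 ] [0.36 0.73 0.42]
base shift px ((0.009629482146671364, 0.08092493245866272), 0.9635172830687628)
t 38.07 pos [0.4992 0.3372 0.1259] x [-0.038  0.999  0.001] y [0.999 0.038 0.002] z [ 0.0018  0.0015 -1.    ] F [-1.6  0.5 11.7] w -0.0001
```

View pics/ag.png

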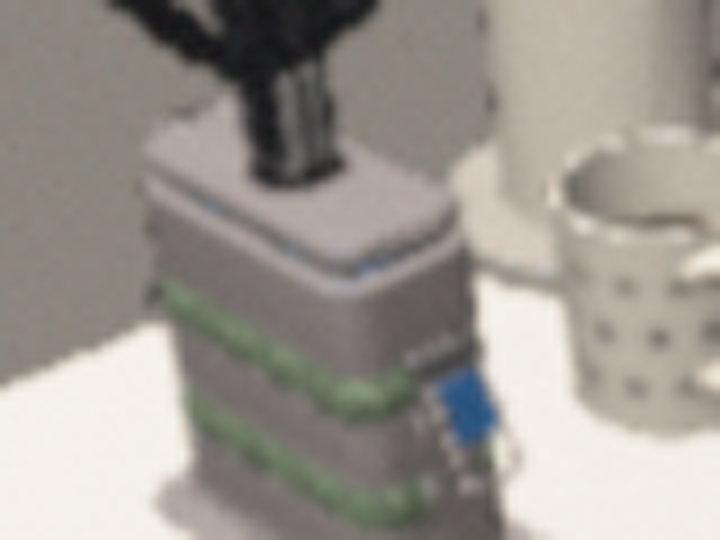

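The push is steady at about 11.6 N, the seal shows a thin remaining line, the green bands are even, and the carrier base has shifted under 0.1 px. I hand in.

```bash
python3 -c "
from station import bot
print(bot.close_job())"
```

```text
the job is handed in; nothing more can be done
None
```

The lunch carrier is packed and handed in, with the fingertips still pushing down on the black pad. I stacked the green-lidded box on the box in the carrier, then the press-lid box on top, each lowered until it touched and then released. I then pressed the pad with the shut fingertips and held for about 5 s; the whole job took about 38 s.

**Last checks**
- **Push:** about 11.6 N on average while holding (single readings 11.0 to 13.0 N), with a steady tip position. About 1.5 N of it is sideways. The lid moved down about 6 mm, and a thin blue line of the seal is still visible.
- **Seating:**
  - Both green bands show the same thickness in the scene view.
  - The top lid rose by about 44 mm when the green-lidded box went on; 45 mm means seated, and on the rim it would be 49 mm.
  - The top box touched 0.3 mm from its predicted height.
- **Carrier and bystanders:** the carrier base moved less than 0.1 pixel in the scene view. The mug and apple look untouched.

**What disagreed**
- **Tip height:** the tips met the pad at a reported height of 0.1315 m, not the 0.160 m expected. I pressed by force and by camera instead, and I have no explanation for the difference.
- **Lower box contact:** the green-lidded box touched down 5.5 mm lower than first predicted. That fits a raised hob plate, which I did not measure directly.
- **Camera heights:** two-view heights came out 6 mm or more too low, up to 26 mm in the worst wrist pair. I used them only as differences between views.

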